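# Hang the two runners and rack a loaded beaker tray at a mulled-wine stall

## Task

Set up the tray rack on the stall counter. Its two runners, a left-hand and a right-hand one, lie about: hook each into the twin slots of its own upright, so that its ledge faces inwards towards the other runner, and press it down until the brass catch snaps out above it. Then stand all the beakers, however many there are, upright inside the tray while it is still out on the rack's landing, and after that slide the loaded tray by its handle fully home on both runners, up against their end plates. Leave the bottle, the jar and the tin alone.

Things in the scene. Friction and masses are not known exactly. Their poses are not given: they have to be found in the camera images.
- runner_r_mid (a point): Loose steel right-hand runner bracket standing on the counter. Point: middle of its web (110 x 8 thick x 55 high; grip it from above). Axes: x along the web to the hook end, y left of that, z up. A ledge 5 thick along its foot reaches y +26, on the +y side only. End plate at x +55 to +60, 40 wide, 55 high. About 0.25 kg, centre of mass about 12 towards the hook end.
- runner_l_mid (a point): Loose steel left-hand runner bracket standing on the counter. Point: middle of its web (110 x 8 thick x 55 high; grip it from above). Axes: x along the web to the hook end, y left of that, z up. A ledge 5 thick along its foot reaches y -26, on the -y side only. End plate at x +55 to +60, 40 wide, 55 high. About 0.25 kg, centre of mass about 12 towards the hook end.
- runner_r_hooks (a point): Point on the right-hand runner: rear face of its end plate, between the necks of the two tongues (60 along x and 14.5 above runner_r_mid; same axes). Tongues at y -12 and +12, each 6 wide: neck 6 above to 6 below this point, then a slightly tapered lip hanging to 16 below it. They stick out 14 behind the end plate.
- runner_l_hooks (a point): Point on the left-hand runner: rear face of its end plate, between the necks of the two tongues (60 along x and 14.5 above runner_l_mid; same axes). Tongues at y -12 and +12, each 6 wide: neck 6 above to 6 below this point, then a slightly tapered lip hanging to 16 below it. They stick out 14 behind the end plate.
- home_r (a point): Fixed point on the rack: where runner_r_mid lies, axes alike, once that runner is hooked and locked; 100.5 above the counter. Rack axes: x from the landing to the two uprights, y across (left), z up. Carry the runner in some 25 short in x and 16 high, move along +x till the end plate meets the upright, then push straight down.
- home_l (a point): Fixed point on the rack: where runner_l_mid lies, axes alike, once that runner is hooked and locked; 100.5 above the counter. Rack axes: x from the landing to the two uprights, y across (left), z up. Carry the runner in some 25 short in x and 16 high, move along +x till the end plate meets the upright, then push straight down.
- slots_r (a point): Fixed point: front face of the right upright, midway between its two open slots (at y -12 and +12, each 10 wide, 17 above to 17 below this point; plate 5 thick). Uprights are grey, 44 wide, 200 high, joined by a low bar behind. The tongues pass when the runner is 11 to 20 above its home height. The dark slots above and below are not used.
- slots_l (a point): Fixed point: front face of the left upright, midway between its two open slots (at y -12 and +12, each 10 wide, 17 above to 17 below this point; plate 5 thick). Uprights are grey, 44 wide, 200 high, joined by a low bar behind. The tongues pass when the runner is 11 to 20 above its home height. The dark slots above and below are not used.
- catch_r (a joint): Brass spring catch in the right upright, just above a locked runner's end plate; m: 0 = out (at the start, and again once locked), about 0.006 = pushed flush by the end plate while the runner is not yet down. It pushes back with 5 to 9 N and rubs, so press the runner down with some 10 to 20 N till it is home. It locks square: a locked runner cannot be lifted.
- catch_l (a joint): Brass spring catch in the left upright, just above a locked runner's end plate; m: 0 = out (at the start, and again once locked), about 0.006 = pushed flush by the end plate while the runner is not yet down. It pushes back with 5 to 9 N and rubs, so press the runner down with some 10 to 20 N till it is home. It locks square: a locked runner cannot be lifted.
- landing (a point): Fixed point: centre of the top of the rack's steel landing, 80 above the counter, 330 (y) x 165 (x); rack axes. The tray starts on it. From its far edge (82.5 along x) to the front end of a seated runner there is a gap of 30.
- tray_handle (a point): Aluminium tray lying on the landing. Point: centre of its handle, an upright fin 30 long (x) x 8 thick (y) x 42 high, 29 above the tray's underside, to be gripped from above on its two flat sides. Axes: x from the handle to the tray and on to the uprights, y across, z up. About 0.5 kg.
- tray_mid (a point): Centre of the tray's inner floor (85 beyond the handle along the tray's x, 4 above its underside). Tray 110 (x) x 290 (y) outside, rim 18 high, walls 4 thick; axes as tray_handle. The floor takes four beakers in a row across y, at 70 spacing.
- handle_home (a point): Fixed point on the rack: where tray_handle lies when the tray is fully home against the runners' end plates (ledges 2 lower than the landing, tray has 5 play at each side between the webs). Same axes as the rack. The tray has to slide about 145 to 155 along the rack's +x.
- beaker0_mid (a point): White ceramic beaker without handle, open at the top, 58 outside diameter, 85 high, walls 4, about 0.16 kg; this point is on its axis half-way up (42.5 above its foot). May be absent.
- beaker1_mid (a point): White ceramic beaker without handle, open at the top, 58 outside diameter, 85 high, walls 4, about 0.16 kg; this point is on its axis half-way up (42.5 above its foot). May be absent.
- beaker2_mid (a point): White ceramic beaker without handle, open at the top, 58 outside diameter, 85 high, walls 4, about 0.16 kg; this point is on its axis half-way up (42.5 above its foot). May be absent.
- beaker3_mid (a point): White ceramic beaker without handle, open at the top, 58 outside diameter, 85 high, walls 4, about 0.16 kg; this point is on its axis half-way up (42.5 above its foot). May be absent.
- syrup: Bystander: amber bottle, 64 diameter, 210 high; origin at its underside.
- jar: Bystander: glass jar with steel lid, 80 diameter, 120 high; origin at its underside.
- tin: Bystander: copper tin, 90 diameter, 90 high; origin at its underside.
Mind the look-alikes: they are no part of the job. Leave any brown, green or red look-alike of the part that bears beaker0_mid alone.

How it is judged (in metres and radians):
On the way, in this order (a step that is already met when the one before it is completed fails the run):
1. both runners are hooked into their uprights and locked under their catches (x of runner_r_mid in the frame of home_r between -0.005 and 0.004 m and y of runner_r_mid in the frame of home_r between -0.006 and 0.006 m and z of runner_r_mid in the frame of home_r between -0.006 and 0.004 m and value of joint each of catch_r, catch_l below 0.002 m and angle between the x axis of runner_r_mid and the x axis of home_r, either way round below 0.1 rad and x of runner_l_mid in the frame of home_l between -0.005 and 0.004 m and y of runner_l_mid in the frame of home_l between -0.006 and 0.006 m and z of runner_l_mid in the frame of home_l between -0.006 and 0.004 m and angle between the x axis of runner_l_mid and the x axis of home_l, either way round below 0.1 rad), for 0.2 s.
2. every beaker stands upright in the tray while the tray is still out on the landing (x of beaker0_mid in the frame of tray_mid between -0.04 and 0.04 m and y of beaker0_mid in the frame of tray_mid between -0.13 and 0.13 m and z of beaker0_mid in the frame of tray_mid between 0.037 and 0.048 m and angle between each of beaker0_mid, beaker1_mid, beaker2_mid, beaker3_mid's own z axis and vertical below 0.12 rad and x of beaker1_mid in the frame of tray_mid between -0.04 and 0.04 m and y of beaker1_mid in the frame of tray_mid between -0.13 and 0.13 m and z of beaker1_mid in the frame of tray_mid between 0.037 and 0.048 m and x of beaker2_mid in the frame of tray_mid between -0.04 and 0.04 m and y of beaker2_mid in the frame of tray_mid between -0.13 and 0.13 m and z of beaker2_mid in the frame of tray_mid between 0.037 and 0.048 m and x of beaker3_mid in the frame of tray_mid between -0.04 and 0.04 m and y of beaker3_mid in the frame of tray_mid between -0.13 and 0.13 m and z of beaker3_mid in the frame of tray_mid between 0.037 and 0.048 m and x of tray_handle in the frame of handle_home below -0.1 m), for 0.2 s.
3. the tray is fully home on both runners (x of tray_handle in the frame of handle_home between -0.008 and 0.006 m and y of tray_handle in the frame of handle_home between -0.012 and 0.012 m and z of tray_handle in the frame of handle_home between -0.008 and 0.006 m and angle between the x axis of tray_handle and the x axis of handle_home, either way round below 0.1 rad), for 0.2 s.
At the end, for the whole second after the job is handed in: Each runner within 6 mm and 5.7 degrees of home, its catch out (under 2 mm); tray at most 8 mm short of home, within 12 mm across and 5.7 degrees; every beaker there is stands upright (7 degrees) on the tray floor; tray at rest (all of step 1 and all of step 3 and x of beaker0_mid in the frame of tray_mid between -0.04 and 0.04 m and y of beaker0_mid in the frame of tray_mid between -0.13 and 0.13 m and z of beaker0_mid in the frame of tray_mid between 0.037 and 0.048 m and angle between each of beaker0_mid, beaker1_mid, beaker2_mid, beaker3_mid's own z axis and vertical below 0.12 rad and x of beaker1_mid in the frame of tray_mid between -0.04 and 0.04 m and y of beaker1_mid in the frame of tray_mid between -0.13 and 0.13 m and z of beaker1_mid in the frame of tray_mid between 0.037 and 0.048 m and x of beaker2_mid in the frame of tray_mid between -0.04 and 0.04 m and y of beaker2_mid in the frame of tray_mid between -0.13 and 0.13 m and z of beaker2_mid in the frame of tray_mid between 0.037 and 0.048 m and x of beaker3_mid in the frame of tray_mid between -0.04 and 0.04 m and y of beaker3_mid in the frame of tray_mid between -0.13 and 0.13 m and z of beaker3_mid in the frame of tray_mid between 0.037 and 0.048 m and linear speed of tray below 0.02 m/s); the robot touches nothing.
It fails at once if the bottle is pushed aside or tipped (distance of syrup from where it was at the start of the episode above 0.03 m or angle between syrup's own z axis and vertical above 0.4 rad).
It fails at once if the jar is pushed aside or tipped (distance of jar from where it was at the start of the episode above 0.03 m or angle between jar's own z axis and vertical above 0.4 rad).
It fails at once if the tin is pushed aside or tipped (distance of tin from where it was at the start of the episode above 0.03 m or angle between tin's own z axis and vertical above 0.4 rad).
Of beaker0, beaker1, beaker2, beaker3 only 2 to 4 are there at a start; the rules pass over those that are not, and their reading is None.
At some moment in a run one of beaker0, beaker1, beaker2, beaker3 may be knocked a few centimetres aside while the robot is not near it.
It also fails if it takes over 210 s, if anything falls off the work surface, if the arm or the gripper's body presses on something with over 40 N, if the wrist force passes 120 N, or if a joint passes its speed limit or range.

## Robot

A 6-joint arm with a two-finger parallel gripper is mounted at the origin on the work surface. World frame = base frame: x ahead of the robot, y to its left, z up, the work surface at z = 0. Lengths are in mm, angles in rad, forces in N, time in s.
With the tool pointing down it reaches from about 350 to 875 mm from the base axis. Payload 4.2 kg.
Tool frame: the origin (TCP) lies at the very end of the fingers, on their centre line; the grasp point (between the pads) lies 19 mm behind it; z points along the fingers, y is the direction in which the jaws open and shut (so a half turn about z gives the same grasp; the last joint's range is limited). The gripper opens to 85 mm and grips with 20 to 120 N. Pads are 22 mm wide; open, the fingers measure 114 mm over their backs; the gripper's body (76 mm by 85 mm) begins 54 mm behind the grasp point. The pads swing forward as they close: fully open they stand 13 mm farther back than shut.
Start: joints at [1.58, 0.385, 0.008, 0, -1.194, -0.259], TCP at [154.475, 605.588, 231.312] pointing down, gripper open.
Joint ranges: [-3.14, 3.14], [-1.21, 2.06], [-1.07, 1.41], [-3.16, 2.05], [-2.99, -0.16], [-3.1, 3.1]. Speed limits (rad/s): [2.79, 2.79, 3.14, 3.14, 3.14, 3.14].

## Interface

Orientations are given as a unit quaternion [x, y, z, w].
In Python, from bench import arm, optics, job gives the robot as it stands.
- The arm moves only by the tool send_rows, never from a script. Its argument "steps" is a list that holds one entry, the list of rows, each a list of 5 numbers: the shift along the tool's x, y, z in cm, then the turn about the tool's z in rad, then the opening, from 0 (shut) to 1 (fully open). A call has 1 to 10 rows; each row shifts and turns the pose as measured when the row begins, along the tool's axes as they then stand; what a row does not reach is not made up. A row lasts 1/12 s, in which the tool goes at most 41.7 mm and 7.16 degrees, less where a joint would pass 70% of its speed; a pose out of reach is approached as far as the arm can. A call with a gripper value outside its range is refused whole. The fingers move at their own pace and stop on an object; the grip force is fixed at half the most. Time passes only in rows, so rows that do not move let the fingers close. It gives the time, the measured TCP pose, the force and the opening at its end, in the units of the state.
- arm.read_state(): the state, without advancing time (a new reading comes with each control period).
- optics.get_image(name): name is "side" or "top"; returns (picture, depth): 420x560x3 uint8, blue, green, red; 420x560 float32, mm along the optical axis (not along the pixel's ray), 0 where there is no reading.
- optics.get_calibration(name): a dict with "K" (3x3 intrinsics, pixels), "rvec" (rotation vector, rad) and "tvec" (3), from world to camera coordinates, as OpenCV has them. Camera axes: x right, y down, z forward; pixel columns grow to the right and rows downward; lengths in mm; the calibration is good to about 2 mm. A picture is of the moment at which its call begins. get_calibration takes no time and is no camera call.
- job.job_done(): hands the job in, once; it reports no verdict.
The state is a dict: "clock": time; "joints": joint angles; "joint_vel": joint speeds; "joint_efforts": joint torques, N m; "position": TCP position; "ee_rot": TCP orientation; "contact_force": force on the tool from outside, world axes, zero at the start; "wrist_torque": the same for the moment, N m; "gripper_width": finger opening in mm.
Only numpy, scipy, OpenCV 4.12 (cv2) and the standard library are available. Lean on these libraries where they do the work, as an engineer would, in place of code of your own. Each camera call takes 0.05 s, during which the arm holds its last target. There are 200 camera calls.

## Working session

There is one attempt and no reset: what is moved stays moved. The work goes in short steps, Python scripts to look and compute and a tool call to move; the robot and the scene stay as the last step left them, time stands still between calls to the robot, and variables do not carry over. Pictures are saved under pics/ and viewed, about 12 in all and at most 16, crops included, and the job is handed in when it is done.

Besides the shell and the picture viewer there is one more tool, called after ">>>" by a JSON object that holds its "api" and its "payload". send_rows: Moves the arm, as the interface text tells. Its arguments: {"type":"object","properties":{"steps":{"type":"array","items":{"type":"array","items":{"type":"array","items":{"type":"number"}}}}},"required":["steps"]}

```bash
mkdir -p pics; ls; cat > h.py <<'E'
import numpy as np, cv2
from scipy.spatial.transform import Rotation as R
from bench import arm, optics, job
def cam(n):
    c=optics.get_calibration(n); return np.array(c["K"],float),cv2.Rodrigues(np.array(c["rvec"],float))[0],np.array(c["tvec"],float).ravel()
def shot(n):
    im,d=optics.get_image(n); K,Rm,t=cam(n)
    v,u=np.mgrid[:420,:560]
    P=np.stack([(u-K[0,2])/K[0,0]*d,(v-K[1,2])/K[1,1]*d,d],-1)
    W=(P-t)@Rm; W[d==0]=np.nan
    return im,d,W
def proj(n,p):
    K,Rm,t=cam(n); q=np.atleast_2d(p)@Rm.T+t; q=q@K.T; return q[:,:2]/q[:,2:]
E
python3 - <<'E'
from h import *
for n in ("top","side"):
    im,d,W=shot(n); cv2.imwrite(f"pics/{n}0.png",im); np.save(f"{n}0.npy",W)
    K,Rm,t=cam(n); print(n,-Rm.T@t,K[0,0],Rm[2])
print(arm.read_state())
E
```

```text
pics
top [ 428.69337284   14.31098842 1345.74166469] 472.05607785372973 [ 0.05859751 -0.01096968 -0.99822142]
side [-419.01624229 -536.10495134  833.843949  ] 431.7411870014715 [ 0.70915257  0.43438059 -0.55535226]
{'clock': 0.1, 'joints': array([ 1.57961531e+00,  3.85488182e-01,  6.74445585e-03, -4.48873906e-04,
       -1.19400403e+00, -2.58606961e-01]), 'joint_vel': array([ 0.00023512, -0.00256026,  0.00286666,  0.00299734, -0.00127581,
        0.00084834]), 'joint_efforts': array([-2.80811464e-04, -3.93318594e+01,  1.88928992e+01,  4.19794723e+00,
       -2.58653003e-03, -1.58785880e-06]), 'position': array([154.34549627, 605.09313258, 230.31671456]), 'ee_rot': array([ 9.92200069e-01, -1.24651626e-01, -7.66728659e-05,  9.94813827e-04]), 'contact_force': array([ 0.54231412, -0.08417928, -0.98817696]), 'wrist_torque': array([-0.01159285, -0.07969542,  0.03249854]), 'gripper_width': 85.6868296143771}
```

View pics/top0.png

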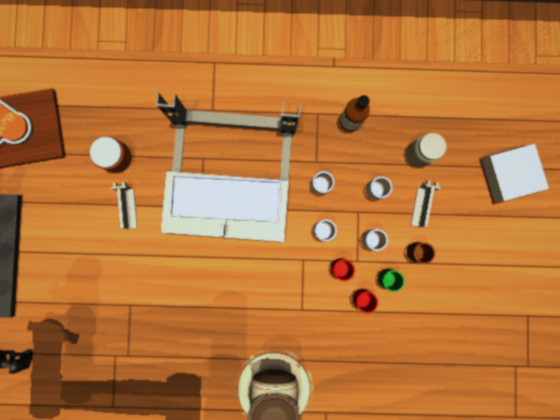

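View pics/side0.png

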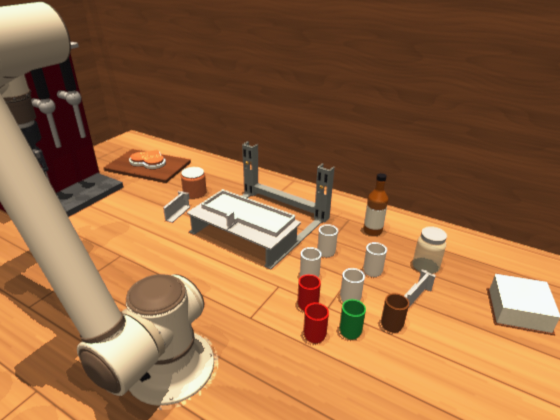

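The four white beakers sit near (322,183), (380,188), (325,231) and (376,240). The runners are near (125,207) and (425,205), the uprights near (172,112) and (288,122), and the tray handle near (224,229). Next I measure them from depth.

```bash
cat >> h.py <<'E'
def rect(pts):
    (c,s,a)=cv2.minAreaRect(pts.astype(np.float32)); return np.round(c,1),np.round(s,1),round(a,1)
def box(u0,v0,u1,v1,W,z0,z1):
    P=W[v0:v1,u0:u1].reshape(-1,3); return P[(P[:,2]>z0)&(P[:,2]<z1)]
E
python3 - <<'E'
from h import *
W=np.load("top0.npy"); im=cv2.imread("pics/top0.png")
for nm,b in (("runA",(105,175,145,235)),("runB",(405,175,445,232))):
    for z0,z1 in ((45,65),(2.5,12)):
        P=box(*b,W,z0,z1); print(nm,z0,len(P),rect(P[:,:2]),P[:,2].mean())
print("table",np.nanmedian(W[300:400,420:540,2]))
for b in ((305,165,342,200),(362,170,398,205),(308,214,343,247),(358,222,395,255)):
    P=box(*b,W,76,95); c=cv2.minEnclosingCircle(P[:,:2].astype(np.float32)); print("beaker",len(P),c,np.median(P[:,2]))
L=box(155,165,300,245,W,70,83.5);print("landing",rect(L[:,:2]),np.median(L[:,2]))
L=box(155,165,300,245,W,90,104);print("trayrim",rect(L[:,:2]),np.median(L[:,2]))
L=box(205,210,240,245,W,106,140);print("handle",rect(L[:,:2]),np.median(L[:,2]),len(L))
for b in ((150,80,195,135),(270,95,305,145)):
    L=box(*b,W,185,210);print("upr",rect(L[:,:2]),np.median(L[:,2]),len(L))
L=W[100:140,150:310].reshape(-1,3)
c=[im[160:250,90:160],im[160:250,395:465]]
cv2.imwrite("pics/c1.png",np.hstack([cv2.resize(x,None,fx=5,fy=5,interpolation=cv2.INTER_CUBIC) for x in c]))
E
```

```text
runA 45 206 (array([500.3, 426.1]), array([126.4,  38.7]), 15.7) 53.33150301076938
runA 2.5 593 (array([502.4, 434.5]), array([169.7, 111.2]), 2.8) 5.086609502873684
runB 45 216 (array([ 527.3, -421.6]), array([ 39.8, 125.9]), 88.5) 53.68613893957982
runB 2.5 625 (array([ 532.6, -419.1]), array([162.5, 113.4]), 0.7) 5.117167811690279
table -0.11854838300056618
beaker 109 ((574.2224731445312, -118.52761840820312), 29.061769485473633) 84.21134377564387
beaker 120 ((565.3452758789062, -274.3092956542969), 29.021800994873047) 84.75479167199705
beaker 104 ((445.0955505371094, -127.2755355834961), 28.76341438293457) 84.50754667203176
beaker 115 ((423.7028503417969, -264.2552185058594), 29.189208984375) 84.41600324791013
landing (array([501.6, 145. ]), array([330.9, 165.3]), 87.2) 80.69981661659585
trayrim (array([501. , 142.9]), array([290.2, 153.1]), 88.5) 97.63689550045633
handle (array([437.2, 144. ]), array([25.7,  8.3]), 1.0) 129.47573199763156 46
upr (array([752.1, 286.3]), array([46.6, 35.4]), 85.3) 197.687341904002 133
upr (array([736.9, -21. ]), array([43.9, 34.2]), 86.7) 199.39895071996335 96
```

View pics/c1.png

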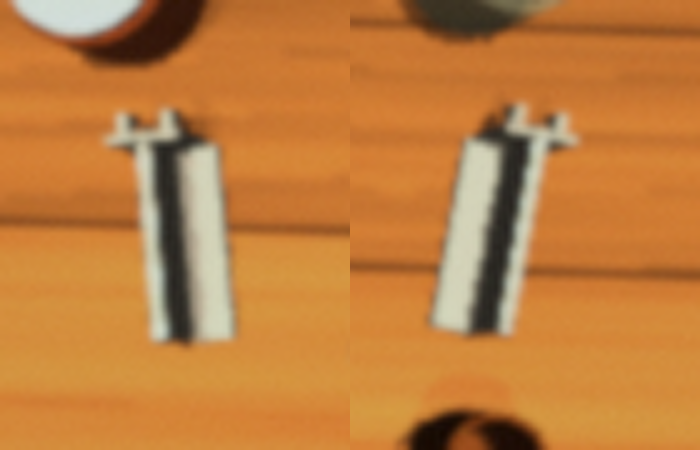

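The crop shows the left piece with its ledge on the right of the hook direction, so it is the left-hand runner. The right piece has its ledge on the left, so it is the right-hand runner. Next I refine the fits and plan the grasp.

```bash
cat >> h.py <<'E'
YAW=-2.83; LC=np.array([501.6,145.])
def rk(x,y): # rack->world
    a=np.radians(YAW); return LC+np.array([x*np.cos(a)-y*np.sin(a),x*np.sin(a)+y*np.cos(a)])
def plan(wps,st=None,step=40):
    """wps: (x,y,z,yaw_deg of tool x,open); prints rows"""
    st=st or arm.read_state(); p=np.array(st["position"]); M=R.from_quat(st["ee_rot"]).as_matrix()
    yaw=np.degrees(np.arctan2(M[1,0],M[0,0])); print("now",p.round(1),round(yaw,2),"w",round(st["gripper_width"],1),"tilt",np.degrees(np.arccos(-M[2,2])).round(2))
    for x,y,z,w,o in wps:
        q=np.array([x,y,z],float); dy=(w-yaw+90)%180-90
        n=max(1,int(np.ceil(max(np.linalg.norm(q-p)/step,abs(dy)/6.9))))
        rows=[]
        for i in range(n):
            a=np.radians(yaw+dy*i/n); d=(q-p)/n
            rows.append([round((d[0]*np.cos(a)+d[1]*np.sin(a))/10,2),round((d[0]*np.sin(a)-d[1]*np.cos(a))/10,2),round(-d[2]/10,2),round(-np.radians(dy/n),3),o])
        print((x,y,z,w),rows); p=q; yaw+=dy
E
python3 - <<'E'
from h import *
W=np.load("top0.npy"); im=cv2.imread("pics/top0.png")
for nm,b in (("L",(105,175,145,235)),("R",(405,175,445,232))):
    P=box(*b,W,50,65)[:,:2]; vx=None
    x1=P[:,0].max(); Q=P[P[:,0]<x1-16]
    vx,vy,cx,cy=cv2.fitLine(Q.astype(np.float32),cv2.DIST_HUBER,0,.01,.01).ravel()
    if vx<0: vx,vy=-vx,-vy
    d=np.array([vx,vy]); s=(P-[cx,cy])@d; e=(Q-[cx,cy])@np.array([-vy,vx])
    print(nm,"yaw",np.degrees(np.arctan2(vy,vx)),"s",s.min(),s.max(),"e",e.min(),e.max(),"mid from front", np.array([cx,cy])+d*(s.min()+55),"from back",np.array([cx,cy])+d*(s.max()-60))
for b in ((85,130,130,175),(412,128,450,170),(335,90,372,135)):
    P=box(*b,W,60,230); print("bys",rect(P[:,:2]),P[:,2].max())
M=box(205,210,240,245,W,106,140)[:,:2];print("h",M.mean(0))
print("homes",rk(167.5,154),rk(167.5,-154))
plan([])
E
```

```text
L yaw 8.784161 s -53.992320057885976 71.42029686479694 e -4.875916203561795 17.936378246468262 mid from front [489.7769274  431.74940549] from back [500.06741099 433.33954374]
R yaw -10.87733 s -54.03322007054632 68.96829291254657 e -18.245950271213708 5.286988885250935 mid from front [ 518.39521099 -413.42538849] from back [ 526.25296425 -414.93532923]
bys (array([635.8, 464.5]), array([87.8, 85.8]), 2.1) 97.6771456057716
bys (array([ 673.3, -397.3]), array([76., 75.]), 71.1) 126.75515337290243
bys (array([ 758.4, -196.1]), array([63.9, 56.2]), 59.8) 217.2357484589235
h [437.21185942 143.56014163]
homes [676.49912227 290.5422517 ] [661.29231935 -17.08211851]
now [154.3 605.1 230.3] -14.32 w 85.7 tilt 0.11
```

```bash
cat >> h.py <<'E'
def runner(W,b,z0,z1):
    P=box(*b,W,z0,z1)[:,:2]; Q=P[P[:,0]<P[:,0].max()-30]
    for k in range(4):
        vx,vy,cx,cy=cv2.fitLine(Q.astype(np.float32),cv2.DIST_HUBER,0,.01,.01).ravel()
        if vx<0: vx,vy=-vx,-vy
        s=(P-[cx,cy])@[vx,vy]; e=(P-[cx,cy])@[-vy,vx]
        on=abs(e)<5.5; Q=P[on&(s<s[on].min()+100)]
    far=s[abs(e)>8]
    print("yaw %.2f n %d"%(np.degrees(np.arctan2(vy,vx)),len(Q)),"e",e[on].min(),e[on].max(),"mid(front)",[cx,cy]+np.array([vx,vy])*(s[on].min()+55),"plate s",far.min()-s[on].min(),far.max()-s[on].min(), "plate e",e.min(),e.max())
E
python3 - <<'E'
from h import *
W=np.load("top0.npy")
runner(W,(105,175,145,235),50,65);runner(W,(405,175,445,232),50,65)
E
```

```text
yaw 8.74 n 117 e -4.824719085334017 5.312065945974937 mid(front) [489.77790519 431.73252088] plate s 109.81898701288205 125.42355305773879 plate e -21.14622350998546 18.54828840089788
yaw -9.66 n 122 e -5.418574522122046 5.25196773954273 mid(front) [ 518.5359381  -413.05866571] plate s 109.30859116161196 123.13466112118115 plate e -19.840112822188342 19.845610011867485
```

```bash
python3 - <<'E'
from h import *
plan([(497.7,432.9,120,8.7,.6),(497.7,432.9,27,8.7,.6)])
E
```

```text
now [154.3 605.1 230.3] -14.32 w 85.7 tilt 0.11
(497.7, 432.9, 120, 8.7) [[np.float64(3.75), np.float64(0.82), np.float64(1.1), np.float64(-0.04), 0.6], [np.float64(3.72), np.float64(0.97), np.float64(1.1), np.float64(-0.04), 0.6], [np.float64(3.67), np.float64(1.12), np.float64(1.1), np.float64(-0.04), 0.6], [np.float64(3.63), np.float64(1.26), np.float64(1.1), np.float64(-0.04), 0.6], [np.float64(3.57), np.float64(1.41), np.float64(1.1), np.float64(-0.04), 0.6], [np.float64(3.51), np.float64(1.55), np.float64(1.1), np.float64(-0.04), 0.6], [np.float64(3.45), np.float64(1.69), np.float64(1.1), np.float64(-0.04), 0.6], [np.float64(3.38), np.float64(1.83), np.float64(1.1), np.float64(-0.04), 0.6], [np.float64(3.3), np.float64(1.96), np.float64(1.1), np.float64(-0.04), 0.6], [np.float64(3.22), np.float64(2.09), np.float64(1.1), np.float64(-0.04), 0.6]]
(497.7, 432.9, 27, 8.7) [[np.float64(0.0), np.float64(0.0), np.float64(3.1), np.float64(-0.0), 0.6], [np.float64(0.0), np.float64(0.0), np.float64(3.1), np.float64(-0.0), 0.6], [np.float64(0.0), np.float64(0.0), np.float64(3.1), np.float64(-0.0), 0.6]]
```

>>> {"api": "send_rows", "payload": {"steps": [[[3.75,0.82,1.1,-0.04,0.6],[3.72,0.97,1.1,-0.04,0.6],[3.67,1.12,1.1,-0.04,0.6],[3.63,1.26,1.1,-0.04,0.6],[3.57,1.41,1.1,-0.04,0.6],[3.51,1.55,1.1,-0.04,0.6],[3.45,1.69,1.1,-0.04,0.6],[3.38,1.83,1.1,-0.04,0.6],[3.3,1.96,1.1,-0.04,0.6],[3.22,2.09,1.1,-0.04,0.6]]]}}

```text
clock: 0.93
position: [504.9, 434.9, 113.5]
ee_rot: [0.996, 0.093, -0.002, 0.0]
contact_force: [-0.9, 0.8, 0.3]
gripper_width: 50.7
```

```bash
sed -i 's/round(\((d\|-d\|-np\)/float(round(\1/' h.py; python3 - <<'E'
s=open('h.py').read()
import re
i=s.index("        rows=[]\n"); j=s.index("        print((x,y,z,w),rows)")
s=s[:i]+'''        rows=[]
        for i in range(n):
            a=np.radians(yaw+dy*i/n); d=(q-p)/n
            rows.append([round(float(k),3) for k in ((d[0]*np.cos(a)+d[1]*np.sin(a))/10,(d[0]*np.sin(a)-d[1]*np.cos(a))/10,-d[2]/10,-np.radians(dy/n))]+[o])
'''+s[j:]
open('h.py','w').write(s)
E
python3 - <<'E'
from h import *
plan([(497.7,432.9,110,8.7,.6),(497.7,432.9,27,8.7,.6)])
E
```

```text
now [504.9 434.9 113.5] 10.63 w 50.7 tilt 0.22
(497.7, 432.9, 110, 8.7) [[-0.745, 0.065, 0.349, 0.034, 0.6]]
(497.7, 432.9, 27, 8.7) [[0.0, 0.0, 2.767, -0.0, 0.6], [0.0, 0.0, 2.767, -0.0, 0.6], [0.0, 0.0, 2.767, -0.0, 0.6]]
```

>>> {"api": "send_rows", "payload": {"steps": [[[-0.75,0.07,0.35,0.034,0.6],[0,0,0,0,0.6],[0,0,2.8,0,0.6],[0,0,2.8,0,0.6],[0,0,2.4,0,0.6],[0,0,0,0,0.6]]]}}

```text
clock: 1.43
position: [503.8, 426.6, 23.4]
ee_rot: [0.997, 0.072, -0.003, 0.002]
contact_force: [-0.9, -0.3, -0.4]
gripper_width: 51.0
```

```bash
python3 - <<'E'
from h import *
plan([(497.7,432.9,27,8.7,.6)])
E
```

```text
now [503.8 426.6  23.4] 8.22 w 51.0 tilt 0.39
(497.7, 432.9, 27, 8.7) [[-0.513, -0.712, -0.361, -0.008, 0.6]]
```

>>> {"api": "send_rows", "payload": {"steps": [[[-0.5,-0.7,-0.36,-0.008,0.6],[0,0,0,0,0.6],[0,0,0,0,0.6]]]}}

```text
clock: 1.68
position: [497.0, 435.3, 29.2]
ee_rot: [0.997, 0.078, -0.002, 0.002]
contact_force: [0.4, -0.4, 0.0]
gripper_width: 51.0
```

```bash
python3 - <<'E'
from h import *
plan([(497.7,432.9,27,8.7,.6)])
E
```

```text
now [497.  435.3  29.2] 8.97 w 51.0 tilt 0.33
(497.7, 432.9, 27, 8.7) [[0.035, 0.253, 0.225, 0.005, 0.6]]
```

>>> {"api": "send_rows", "payload": {"steps": [[[0,0.2,0.15,0,0.6],[0,0,0,0,0.6],[0,0,0,0,0],[0,0,0,0,0],[0,0,0,0,0],[0,0,0,0,0],[0,0,0,0,0],[0,0,0,0,0],[0,0,0,0,0]]]}}

```text
clock: 2.43
position: [498.7, 436.8, 34.5]
ee_rot: [0.997, 0.079, 0.002, -0.002]
contact_force: [0.3, -0.1, 0.5]
gripper_width: 6.5
```

```bash
python3 - <<'E'
from h import *
plan([(497.7,432.9,110,8.7,0)])
E
```

```text
now [498.7 436.8  34.5] 9.1 w 6.5 tilt 0.33
(497.7, 432.9, 110, 8.7) [[-0.078, 0.183, -3.776, 0.003, 0], [-0.077, 0.183, -3.776, 0.003, 0]]
```

>>> {"api": "send_rows", "payload": {"steps": [[[0,0,-3.5,0,0],[0,0,-3.5,0,0],[0,0,-3.5,0,0],[0,0,-2.5,0,0],[0,0,0,0,0],[0,0,0,0,0]]]}}

```text
clock: 2.93
position: [495.2, 432.2, 160.8]
ee_rot: [0.997, 0.078, -0.006, 0.004]
contact_force: [-0.2, -1.0, -4.5]
gripper_width: 6.4
```

```bash
python3 - <<'E'
from h import *
plan([])
im,d,W=shot("side"); np.save("s1.npy",W)
p=arm.read_state()["position"]; u,v=proj("side",p)[0].astype(int); print(u,v)
cv2.imwrite("pics/s1.png",cv2.resize(im[v-60:v+60,u-80:u+80],None,fx=5,fy=5,interpolation=cv2.INTER_CUBIC))
plan([])
E
```

```text
now [495.2 432.2 160.8] 8.92 w 6.4 tilt 0.77
169 171
now [495.5 432.3 160.9] 8.94 w 6.7 tilt 0.74
```

View pics/s1.png

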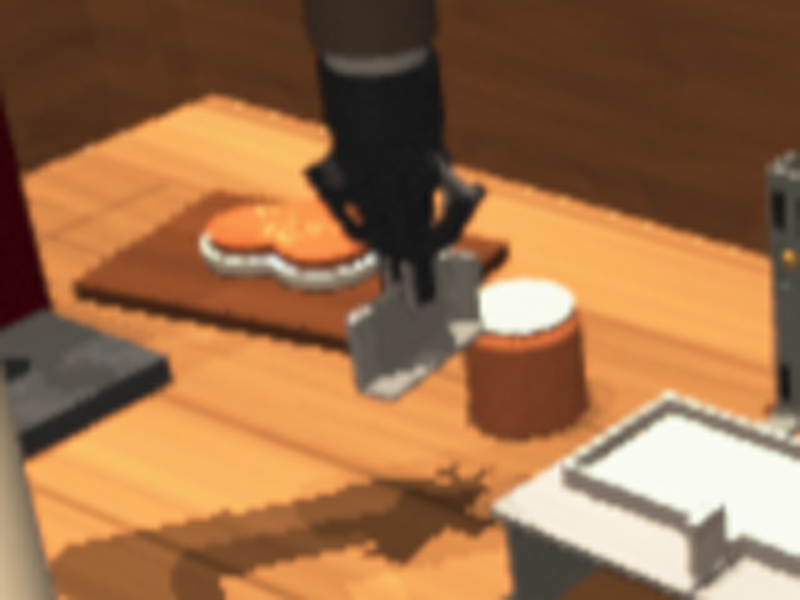

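Picture 4 shows the runner held upright by the fingers mid-web, clear of the tin. Now I measure where it sits in the hand.

```bash
cat >> h.py <<'E'
def inhand(W,st,zlo=-60,zhi=60,half=75):
    p=st["position"]; M=R.from_quat(st["ee_rot"]).as_matrix(); a=np.arctan2(M[1,0],M[0,0])
    P=W.reshape(-1,3); P=P[~np.isnan(P[:,0])]-p
    L=np.stack([P[:,0]*np.cos(a)+P[:,1]*np.sin(a),-P[:,0]*np.sin(a)+P[:,1]*np.cos(a),P[:,2]],-1)
    return L[(abs(L[:,0])<half+15)&(abs(L[:,1])<40)&(L[:,2]>zlo)&(L[:,2]<zhi)]
E
python3 - <<'E'
from h import *
st=arm.read_state(); Ws=np.load("s1.npy"); _,_,Wt=shot("top")
S=inhand(Ws,st,-45,45); T=inhand(Wt,st,-45,33)
print("side",len(S),np.percentile(S,[1,5,50,95,99],axis=0).round(1))
for x in range(-75,80,10):
    s=S[abs(S[:,0]-x)<5]; t=T[abs(T[:,0]-x)<5]
    if len(s): print(x,"S",len(s),"y",np.percentile(s[:,1],[5,50,95]).round(1),"z",np.percentile(s[:,2],[2,98]).round(1),end="  ")
    w=t[t[:,2]>10]
    if len(w): print(x,"Ttop",len(w),"y",np.percentile(w[:,1],[5,50,95]).round(1),"z",np.median(w[:,2]).round(1),end="")
    print()
w=T[T[:,2]>12]; print("Tx",w[:,0].min(),w[:,0].max()); w=T[(T[:,2]<-5)]; print("ledge x",w[:,0].min() if len(w) else 0,w[:,0].max() if len(w) else 0)
E
```

```text
side 602 [[-66.9 -30.3 -34.6]
 [-62.9 -26.5 -31.9]
 [ -8.5  -7.5  -8.3]
 [ 46.5   1.9  34. ]
 [ 52.7  14.4  43.2]]
-75 S 1 y [-7.6 -7.6 -7.6] z [9.9 9.9]  
-65 S 49 y [-25.4  -4.4   0.5] z [-33.   20.6]  -65 Ttop 10 y [-6.  -3.9  2.3] z 18.7
-55 S 48 y [-27.1  -6.6  -1.1] z [-32.5  20.3]  -55 Ttop 17 y [-7.  -3.6  1.6] z 19.6
-45 S 37 y [-24.   -6.2  -1.1] z [-32.4  18.9]  -45 Ttop 19 y [-6.7 -3.3  1.9] z 21.0
-35 S 48 y [-27.7  -5.7  -3. ] z [-33.1  19.7]  -35 Ttop 20 y [-6.9 -3.9  0.8] z 20.2
-25 S 38 y [-27.8  -7.5  -3.6] z [-33.1  19.8]  -25 Ttop 20 y [-6.5 -4.1  1.8] z 19.6
-15 S 56 y [-25.   -6.4   3.5] z [-30.9  44.7]  -15 Ttop 18 y [-7.4 -3.8  1.9] z 18.6
-5 S 100 y [-22.9  -8.   14.4] z [-32.   44.1]  -5 Ttop 3 y [-15.1 -12.3 -10.2] z 22.9
5 S 44 y [-26.4 -13.2  -3.1] z [-32.8  39. ]  
15 S 22 y [-27.1  -8.6  -4.5] z [-33.4  -2.7]  
25 S 30 y [-28.2  -9.   -3.6] z [-35.7  19.6]  25 Ttop 9 y [-5.8 -3.2  1.1] z 19.1
35 S 39 y [-24.3  -6.5  -2.7] z [-33.2  19.3]  35 Ttop 19 y [-6.6 -3.4  0.8] z 18.9
45 S 78 y [-23.5 -13.8  -4.7] z [-31.9  19.7]  45 Ttop 48 y [-21.9  -4.7  10.9] z 19.3
55 S 7 y [-20.6 -18.8  -3.3] z [-20.   17.6]  55 Ttop 15 y [-15.6   5.4  11.7] z 13.3
65 S 5 y [-16.8 -14.9 -14.6] z [-6.5 10.5]  65 Ttop 5 y [-15.7   8.4  12.4] z 12.8

Tx -63.67890052829713 61.24794077252665
ledge x -65.17132918682567 63.31026917418763
```

```bash
python3 - <<'E'
from h import *
x,y=rk(142,156.7); plan([(x,y,160,YAW,0)])
E
```

```text
now [495.2 432.  159.9] 8.94 w 6.6 tilt 0.85
(np.float64(651.1635278784338), np.float64(294.4979636267899), 160, -2.83) [[2.212, 2.668, -0.002, 0.034, 0], [2.302, 2.59, -0.002, 0.034, 0], [2.389, 2.51, -0.002, 0.034, 0], [2.474, 2.427, -0.002, 0.034, 0], [2.555, 2.341, -0.002, 0.034, 0], [2.634, 2.252, -0.002, 0.034, 0]]
```

>>> {"api": "send_rows", "payload": {"steps": [[[2.2,2.65,0,0.034,0],[2.3,2.6,0,0.034,0],[2.4,2.5,0,0.034,0],[2.5,2.4,0,0.034,0],[2.5,2.3,0,0.034,0],[2.2,2,0,0.03,0],[0,0,0,0,0],[0,0,0,0,0]]]}}

```text
clock: 3.7
position: [643.7, 288.5, 135.4]
ee_rot: [0.999, -0.025, -0.02, 0.015]
contact_force: [-0.8, 0.6, -2.8]
gripper_width: 6.2
```

```bash
python3 - <<'E'
from h import *
print(arm.read_state()["contact_force"])
x,y=rk(149,156.7); plan([(x,y,125,YAW,0)])
_,_,W=shot("top"); 
for b in ((150,80,195,135),(270,95,305,145)):
    L=box(*b,W,185,210);print("upr",rect(L[:,:2]))
plan([])
E
```

```text
[-0.78020561  0.63573833 -2.80248187]
now [643.7 288.5 135.4] -2.95 w 6.2 tilt 2.92
(np.float64(658.1549908376751), np.float64(294.1523544695674), 125, -2.83) [[1.412, -0.638, 1.041, -0.002, 0]]
upr (array([751.9, 286.5]), array([45.4, 35.9]), 88.9)
upr (array([736.5, -20.9]), array([43.8, 34.7]), 87.0)
now [643.3 288.2 134.8] -2.94 w 6.9 tilt 3.01
```

>>> {"api": "send_rows", "payload": {"steps": [[[0,0,-0.6,0,0],[0,0,-0.6,0,0],[0,0,-0.6,0,0],[0,0,-0.6,0,0]]]}}

```text
clock: 4.08
position: [640.4, 290.3, 155.4]
ee_rot: [0.999, -0.024, -0.025, 0.019]
contact_force: [-0.6, -0.2, -2.1]
gripper_width: 6.8
```

>>> {"api": "send_rows", "payload": {"steps": [[[0,0,0,0,0],[0,0,0,0,0],[0,0,0,0,0],[0,0,0,0,0]]]}}

```text
clock: 4.42
position: [640.4, 293.6, 160.2]
ee_rot: [0.999, -0.021, -0.022, 0.016]
contact_force: [0.5, 0.8, -2.7]
gripper_width: 6.5
```

>>> {"api": "send_rows", "payload": {"steps": [[[-0.5,0,0,0,0],[-0.5,0,0,0,0],[-0.5,0,0,0,0],[-0.5,0,0,0,0]]]}}

```text
clock: 4.75
position: [618.9, 294.3, 160.4]
ee_rot: [0.999, -0.022, -0.022, 0.017]
contact_force: [-0.5, -0.2, -2.5]
gripper_width: 6.6
```

>>> {"api": "send_rows", "payload": {"steps": [[[-2.4,-2.4,0,0,0],[-2.4,-2.4,0,0,0],[-2.4,-2.4,0,0,0],[-2.4,-2.4,0,0,0],[0,0,0,0,0],[0,0,0,0,0],[0,0,0,0,0]]]}}

```text
clock: 5.33
position: [519.8, 396.6, 161.5]
ee_rot: [0.999, -0.022, -0.023, 0.017]
contact_force: [-0.1, -0.5, -3.1]
gripper_width: 6.6
```

```bash
python3 - <<'E'
from h import *
plan([]);print(R.from_quat(arm.read_state()["ee_rot"]).as_matrix()[:,2].round(4))
E
```

```text
now [519.8 396.6 161.5] -2.62 w 6.6 tilt 3.25
[-0.0463 -0.0328 -0.9984]
```

>>> {"api": "send_rows", "payload": {"steps": [[[0,0,0,-0.034,0],[0,0,0,-0.034,0],[0,0,0,-0.034,0],[0,0,0,0,0],[0,0,0,0,0]]]}}

```text
clock: 5.75
position: [521.7, 392.9, 161.6]
ee_rot: [0.999, 0.028, -0.024, 0.016]
contact_force: [-0.3, -0.5, -2.1]
gripper_width: 6.6
```

```bash
python3 - <<'E'
from h import *
plan([]);print(R.from_quat(arm.read_state()["ee_rot"]).as_matrix()[:,2].round(4), arm.read_state()["joints"].round(3))
E
```

```text
now [521.7 392.9 161.6] 3.19 w 6.6 tilt 3.28
[-0.0464 -0.0334 -0.9984] [ 0.886  0.511  0.039 -0.016 -1.153  0.749]
```

>>> {"api": "send_rows", "payload": {"steps": [[[0,0,0,0.034,0],[0,0,0,0.034,0],[0,0,0,0.034,0],[0,0,0,0,0],[0,0,0,0,0]]]}}

```text
clock: 6.17
position: [523.9, 389.5, 161.4]
ee_rot: [0.999, -0.029, -0.023, 0.018]
contact_force: [-0.3, 0.3, -3.3]
gripper_width: 6.5
```

```bash
python3 - <<'E'
from h import *
plan([]);print(R.from_quat(arm.read_state()["ee_rot"]).as_matrix()[:,2].round(4), arm.read_state()["joints"].round(3))
E
```

```text
now [523.9 389.5 161.4] -3.4 w 6.5 tilt 3.31
[-0.0468 -0.0339 -0.9983] [ 0.88   0.512  0.038 -0.016 -1.153  0.639]
```

>>> {"api": "send_rows", "payload": {"steps": [[[1.2,0.9,0,0,0],[1.2,0.9,0,0,0],[1.2,0.9,0,0,0],[1.2,0.9,0,0,0],[1.2,0.9,0,0,0],[0,0,0,0,0]]]}}

```text
clock: 6.67
position: [587.4, 335.4, 160.1]
ee_rot: [0.999, -0.029, -0.023, 0.018]
contact_force: [-1.0, -0.1, -3.0]
gripper_width: 6.7
```

```bash
python3 - <<'E'
from h import *
plan([]);print(R.from_quat(arm.read_state()["ee_rot"]).as_matrix()[:,2].round(4), arm.read_state()["joints"].round(3))
E
```

```text
now [587.4 335.4 160.1] -3.37 w 6.7 tilt 3.3
[-0.0463 -0.0343 -0.9983] [ 0.754  0.551  0.1   -0.007 -1.178  0.762]
```

>>> {"api": "send_rows", "payload": {"steps": [[[-2.4,-2.3,0,-0.034,0],[-2.4,-2.3,0,-0.034,0],[-2.4,-2.3,0,-0.034,0],[-2.4,-2.3,0,-0.034,0],[0,0,0,0,0],[0,0,0,0,0]]]}}

```text
clock: 7.17
position: [496.4, 425.1, 159.6]
ee_rot: [0.999, 0.036, -0.024, 0.016]
contact_force: [0.4, -0.4, -2.9]
gripper_width: 6.7
```

```bash
python3 - <<'E'
from h import *
plan([]);print(R.from_quat(arm.read_state()["ee_rot"]).as_matrix()[:,2].round(4), arm.read_state()["joints"].round(3))
E
```

```text
now [496.4 425.1 159.6] 4.07 w 6.7 tilt 3.35
[-0.0471 -0.0346 -0.9983] [ 0.947  0.514  0.039 -0.02  -1.152  0.705]
```

>>> {"api": "send_rows", "payload": {"steps": [[[0,0,-2,0,0],[0,0,-2,0,0],[-3,0,2.5,0,0],[-3,0,2.5,0,0],[0,0,0,0,0],[0,0,0,0,0]]]}}

```text
clock: 7.67
position: [439.8, 417.1, 152.8]
ee_rot: [0.999, 0.033, -0.023, 0.016]
contact_force: [0.5, 0.6, -1.6]
gripper_width: 6.7
```

```bash
python3 - <<'E'
from h import *
print(R.from_quat(arm.read_state()["ee_rot"]).as_matrix()[:,2].round(4), arm.read_state()["joints"].round(3))
x,y=rk(142,156.7); plan([(x,y,160,YAW,0)],step=19)
E
```

```text
[-0.0455 -0.0334 -0.9984] [ 1.015  0.444 -0.098 -0.024 -1.082  0.633]
now [439.8 417.1 152.8] 3.69 w 6.7 tilt 3.24
(np.float64(651.1635278784338), np.float64(294.4979636267899), 160, -2.83) [[1.562, 1.046, -0.056, 0.009, 0], [1.571, 1.032, -0.056, 0.009, 0], [1.58, 1.019, -0.056, 0.009, 0], [1.589, 1.005, -0.056, 0.009, 0], [1.597, 0.991, -0.056, 0.009, 0], [1.606, 0.977, -0.056, 0.009, 0], [1.614, 0.963, -0.056, 0.009, 0], [1.623, 0.948, -0.056, 0.009, 0], [1.631, 0.934, -0.056, 0.009, 0], [1.639, 0.92, -0.056, 0.009, 0], [1.647, 0.906, -0.056, 0.009, 0], [1.655, 0.891, -0.056, 0.009, 0], [1.663, 0.877, -0.056, 0.009, 0]]
```

```bash
python3 - <<'E'
s=open('h.py').read()
i=s.index("            a=np.radians(yaw+dy*i/n)"); j=s.index("        print((x,y,z,w),rows)")
s=s[:i]+'''            d=(q-p)/n; t=-np.radians(dy/n); l=M.T@d/10; M=M@R.from_rotvec([0,0,t]).as_matrix()
            rows.append([round(float(k),2) for k in l]+[round(float(t),3),o])
'''+s[j:]
open('h.py','w').write(s)
E
python3 - <<'E'
from h import *
x,y=rk(142,156.7); plan([(x,y,155,YAW,0)],step=24)
E
```

```text
now [439.8 417.1 152.8] 3.69 w 6.7 tilt 3.24
(np.float64(651.1635278784338), np.float64(294.4979636267899), 155, -2.83) [[1.84, 1.24, -0.07, 0.01, 0], [1.86, 1.22, -0.07, 0.01, 0], [1.87, 1.2, -0.07, 0.01, 0], [1.88, 1.18, -0.07, 0.01, 0], [1.89, 1.16, -0.07, 0.01, 0], [1.9, 1.14, -0.07, 0.01, 0], [1.92, 1.12, -0.07, 0.01, 0], [1.93, 1.1, -0.07, 0.01, 0], [1.94, 1.08, -0.07, 0.01, 0], [1.95, 1.06, -0.07, 0.01, 0], [1.96, 1.04, -0.07, 0.01, 0]]
```

>>> {"api": "send_rows", "payload": {"steps": [[[1.85,1.23,-0.07,0.01,0],[1.85,1.22,-0.07,0.01,0],[1.87,1.2,-0.07,0.01,0],[1.88,1.18,-0.07,0.01,0],[1.89,1.16,-0.07,0.01,0],[1.9,1.14,-0.07,0.01,0],[1.92,1.12,-0.07,0.01,0],[1.93,1.1,-0.07,0.01,0],[1.94,1.08,-0.07,0.01,0],[0,0,0,0,0]]]}}

```text
clock: 8.5
position: [632.8, 306.9, 158.6]
ee_rot: [1.0, -0.018, -0.019, 0.015]
contact_force: [0.7, -0.0, -1.8]
gripper_width: 6.6
```

```bash
python3 - <<'E'
from h import *
x,y=rk(147,156.7); plan([(x,y,125,YAW,0)],step=14)
st=arm.read_state(); _,_,W=shot("top"); T=inhand(W,st,-45,33)
for x in range(-75,80,10):
    t=T[abs(T[:,0]-x)<5]; w=t[t[:,2]>8]
    if len(w): print(x,"Ttop",len(w),"y",np.percentile(w[:,1],[5,50,95]).round(1),"z",np.median(w[:,2]).round(1))
E
```

```text
now [632.8 306.9 158.6] -2.11 w 6.6 tilt 2.75
(np.float64(656.1574299921775), np.float64(294.25109994305956), 125, -2.83) [[0.63, 0.27, 0.83, 0.003, 0], [0.63, 0.27, 0.83, 0.003, 0], [0.63, 0.26, 0.83, 0.003, 0], [0.63, 0.26, 0.83, 0.003, 0]]
-65 Ttop 8 y [-4.9 -1.5  1.3] z 19.2
-55 Ttop 16 y [-4.9 -2.1  1.6] z 20.4
-45 Ttop 20 y [-5.8 -2.5  2.8] z 21.1
-35 Ttop 20 y [-5.9 -3.6  0.9] z 19.9
-25 Ttop 20 y [-5.1 -3.1  2.4] z 19.6
-15 Ttop 18 y [-6.4 -3.5  1.9] z 19.5
-5 Ttop 20 y [-15.2  -5.6   6.6] z 20.5
35 Ttop 1 y [-5.3 -5.3 -5.3] z 10.5
45 Ttop 26 y [-19.7  -9.9  -2.7] z 18.4
55 Ttop 12 y [-18.  -12.2   4.7] z 13.4
65 Ttop 5 y [-15.8 -11.8  11.2] z 10.7
```

>>> {"api": "send_rows", "payload": {"steps": [[[0.63,0.27,0.8,0.004,0],[0.63,0.27,0.8,0.004,0],[0.6,0.26,0.8,0.003,0],[0.3,0.15,0.4,0.002,0],[0,0,0,0,0],[0,0,0,0,0]]]}}

```text
clock: 9.05
position: [653.5, 294.6, 125.7]
ee_rot: [0.999, -0.025, -0.02, 0.015]
contact_force: [-0.4, 1.0, -2.1]
gripper_width: 6.7
```

```bash
python3 - <<'E'
from h import *
x,y=rk(150,156.2); plan([(x,y,124,YAW,0)],step=14)
E
```

```text
now [653.5 294.6 125.7] -2.95 w 6.7 tilt 2.93
(np.float64(659.1290848920509), np.float64(293.6035915214469), 124, -2.83) [[0.57, 0.06, 0.15, -0.002, 0]]
```

>>> {"api": "send_rows", "payload": {"steps": [[[0.5,0.02,0,0,0],[0.5,0.02,0,0,0],[0.5,0.02,0,0,0],[0.5,0.02,0,0,0],[0,0,0,0,0]]]}}

```text
clock: 9.47
position: [673.4, 294.2, 125.4]
ee_rot: [0.999, -0.024, -0.021, 0.016]
contact_force: [-2.3, -0.5, -4.1]
gripper_width: 6.6
```

```bash
python3 - <<'E'
from h import *
print(arm.read_state()["contact_force"])
x,y=rk(177,156.2); plan([(x,y,123,YAW,0)],step=14)
E
```

```text
[-2.25894054 -0.52609776 -4.13175621]
now [673.4 294.2 125.4] -2.8 w 6.6 tilt 3.05
(np.float64(686.0961563062675), np.float64(292.2705276293031), 123, -2.83) [[1.29, 0.12, 0.19, 0.001, 0]]
```

>>> {"api": "send_rows", "payload": {"steps": [[[-0.2,0.12,0.1,0,0],[0,0,0.05,0,0],[0,0,0,0,0]]]}}

```text
clock: 9.72
position: [672.2, 293.2, 124.1]
ee_rot: [0.999, -0.024, -0.02, 0.015]
contact_force: [0.0, -0.3, -2.4]
gripper_width: 6.7
```

```bash
python3 - <<'E'
from h import *
print(arm.read_state()["contact_force"])
x,y=rk(177,156.2); plan([(x,y,123,YAW,0)],step=14)
im,d,W=shot("side"); p=arm.read_state()["position"]; u,v=proj("side",p)[0].astype(int)
cv2.imwrite("pics/s2.png",cv2.resize(im[v-50:v+40,u-50:u+70],None,fx=6.5,fy=6.5,interpolation=cv2.INTER_CUBIC))
E
```

```text
[ 0.00883927 -0.31080418 -2.37773646]
now [672.2 293.2 124.1] -2.79 w 6.7 tilt 2.91
(np.float64(686.0961563062675), np.float64(292.2705276293031), 123, -2.83) [[1.4, 0.02, 0.06, 0.001, 0]]
```

View pics/s2.png

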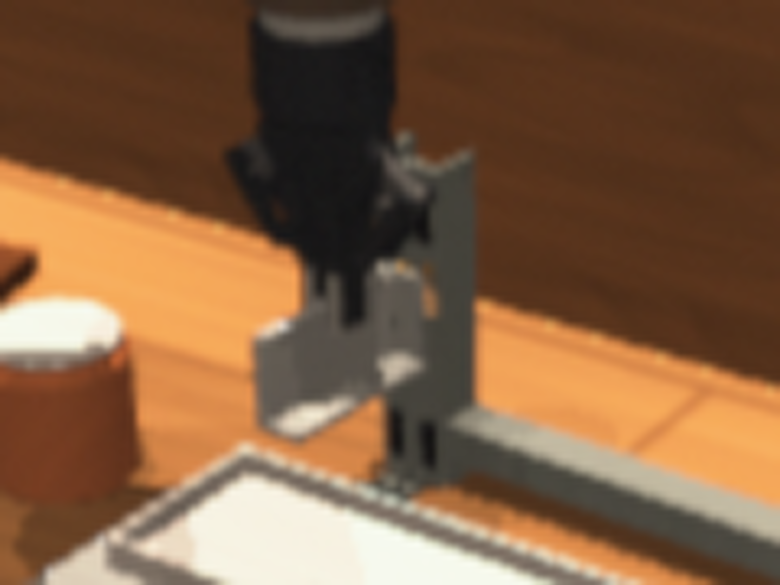

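The picture shows the runner lined up in front of the left upright, its end plate just short of it. I'll move in along +x.

>>> {"api": "send_rows", "payload": {"steps": [[[0.4,0.01,0,0,0],[0.4,0.01,0,0,0],[0.4,0.01,0,0,0],[0,0,0,0,0]]]}}

```text
clock: 10.1
position: [681.9, 292.7, 124.8]
ee_rot: [0.999, -0.024, -0.024, 0.016]
contact_force: [-6.6, 1.2, 0.2]
gripper_width: 6.5
```

```bash
python3 - <<'E'
from h import *
print(arm.read_state()["contact_force"])
x,y=rk(177,156.2); plan([(x,y,123,YAW,0)],step=14)
E
```

```text
[-6.56171507  1.15953432  0.20949253]
now [681.9 292.7 124.8] -2.74 w 6.5 tilt 3.25
(np.float64(686.0961563062675), np.float64(292.2705276293031), 123, -2.83) [[0.43, 0.02, 0.16, 0.002, 0]]
```

>>> {"api": "send_rows", "payload": {"steps": [[[0.5,0.02,0,0,0],[0.5,0.0,0,0,0],[0.5,0,0,0,0]]]}}

```text
clock: 10.35
position: [684.5, 292.3, 125.6]
ee_rot: [0.999, -0.022, -0.038, 0.019]
contact_force: [-17.2, 1.2, 6.8]
gripper_width: 6.6
```

```bash
python3 - <<'E'
from h import *
print(arm.read_state()["contact_force"])
x,y=rk(177,156.2); plan([(x,y,123,YAW,0)],step=14)
E
```

```text
[-17.2408324    1.23798463   6.77467596]
now [684.5 292.3 125.6] -2.65 w 6.6 tilt 4.86
(np.float64(686.0961563062675), np.float64(292.2705276293031), 123, -2.83) [[0.18, -0.01, 0.24, 0.003, 0]]
```

>>> {"api": "send_rows", "payload": {"steps": [[[0.05,0,0.4,0,0],[0.05,0,0.4,0,0],[0.05,0,0.4,0,0]]]}}

```text
clock: 10.6
position: [682.5, 292.8, 120.3]
ee_rot: [0.999, -0.021, -0.039, 0.02]
contact_force: [-3.7, -0.5, 5.0]
gripper_width: 6.4
```

```bash
python3 - <<'E'
from h import *
print(arm.read_state()["contact_force"])
x,y=rk(177,156.2); plan([(x,y,107.5,YAW,0)],step=14)
E
```

```text
[-3.71405658 -0.50322008  5.00446773]
now [682.5 292.8 120.3] -2.49 w 6.4 tilt 5.05
(np.float64(686.0961563062675), np.float64(292.2705276293031), 107.5, -2.83) [[0.46, -0.01, 1.24, 0.006, 0]]
```

>>> {"api": "send_rows", "payload": {"steps": [[[0.25,0,0.3,0,0],[0.1,0,0.4,0,0],[0.1,0,0.4,0,0],[0.1,0,0.4,0,0]]]}}

```text
clock: 10.93
position: [684.3, 292.6, 111.8]
ee_rot: [0.999, -0.02, -0.041, 0.021]
contact_force: [-8.6, 0.6, 6.0]
gripper_width: 6.3
```

```bash
python3 - <<'E'
from h import *
print(arm.read_state()["contact_force"])
x,y=rk(177,156.2); plan([(x,y,107.5,YAW,0)],step=14)
E
```

```text
[-8.56148501  0.5779067   5.98288749]
now [684.3 292.6 111.8] -2.39 w 6.3 tilt 5.23
(np.float64(686.0961563062675), np.float64(292.2705276293031), 107.5, -2.83) [[0.21, 0.0, 0.41, 0.008, 0]]
```

>>> {"api": "send_rows", "payload": {"steps": [[[0.1,0,0.4,0,0],[0.1,0,0.4,0,0],[0.05,0,0.5,0,0]]]}}

```text
clock: 11.18
position: [684.3, 292.1, 109.4]
ee_rot: [0.999, -0.018, -0.04, 0.022]
contact_force: [-10.3, -1.2, 13.6]
gripper_width: 6.9
```

```bash
python3 - <<'E'
from h import *
print(arm.read_state()["contact_force"])
x,y=rk(177,156.2); plan([(x,y,107.5,YAW,0)],step=14)
im,d,W=shot("side"); p=arm.read_state()["position"]; u,v=proj("side",p)[0].astype(int)
cv2.imwrite("pics/s3.png",cv2.resize(im[v-50:v+40,u-50:u+70],None,fx=6.5,fy=6.5,interpolation=cv2.INTER_CUBIC))
E
```

```text
[-10.26236428  -1.19058161  13.55974789]
now [684.3 292.1 109.4] -2.22 w 6.9 tilt 5.27
(np.float64(686.0961563062675), np.float64(292.2705276293031), 107.5, -2.83) [[0.19, -0.03, 0.17, 0.011, 0]]
```

View pics/s3.png

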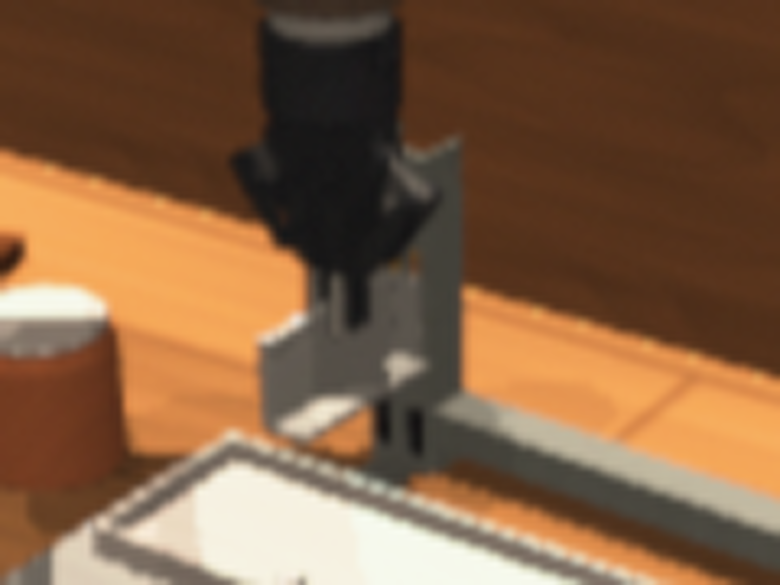

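The runner is hooked, and the end plate is against the upright with perhaps a few millimetres left to go down. I'll press further.

>>> {"api": "send_rows", "payload": {"steps": [[[0,0,0.7,0,0],[0,0,0.8,0,0],[0,0,0.9,0,0]]]}}

```text
clock: 11.48
position: [683.9, 292.4, 106.4]
ee_rot: [0.999, -0.017, -0.035, 0.021]
contact_force: [-15.7, -1.0, 27.9]
gripper_width: 6.5
```

```bash
python3 - <<'E'
from h import *
print(arm.read_state()["contact_force"])
x,y=rk(177,156.2); plan([(x,y,107.5,YAW,0)],step=14)
E
```

```text
[-15.71173564  -1.03556028  27.89849065]
now [683.9 292.4 106.4] -1.98 w 6.5 tilt 4.66
(np.float64(686.0961563062675), np.float64(292.2705276293031), 107.5, -2.83) [[0.21, 0.01, -0.12, 0.015, 0]]
```

>>> {"api": "send_rows", "payload": {"steps": [[[-0.3,0,-0.5,0,0],[-0.5,0,-0.5,0,0],[-0.6,0,-0.4,0,0]]]}}

```text
clock: 11.73
position: [682.9, 292.9, 115.3]
ee_rot: [0.999, -0.02, -0.022, 0.016]
contact_force: [25.6, -1.4, -28.5]
gripper_width: 6.7
```

```bash
python3 - <<'E'
from h import *
print(arm.read_state()["contact_force"])
x,y=rk(177,156.2); plan([(x,y,107.5,YAW,0)],step=14)
E
```

```text
[ 25.60817424  -1.37917578 -28.45284478]
now [682.9 292.9 115.3] -2.33 w 6.7 tilt 3.12
(np.float64(686.0961563062675), np.float64(292.2705276293031), 107.5, -2.83) [[0.35, 0.02, 0.77, 0.009, 0]]
```

>>> {"api": "send_rows", "payload": {"steps": [[[0.2,0,0.2,0,0],[0,0,0,0,0.5],[0,0,0,0,0.5],[0,0,0,0,0.5],[0,0,0,0,0.5],[0,0,-2,0,0.5],[0,0,-2.5,0,0.5],[0,0,-2.5,0,0.5],[-1,0,-2,0,0.5],[0,0,0,0,0.5]]]}}

```text
clock: 12.57
position: [682.3, 295.4, 208.1]
ee_rot: [0.999, -0.02, -0.02, 0.016]
contact_force: [0.3, -0.3, 1.7]
gripper_width: 42.9
```

```bash
python3 - <<'E'
from h import *
print(arm.read_state()["contact_force"])
plan([])
im,d,W=shot("side"); np.save("s4.npy",W); u,v=proj("side",[*rk(190,154),110])[0].astype(int); print(u,v)
cv2.imwrite("pics/s4.png",cv2.resize(im[v-50:v+40,u-60:u+60],None,fx=6.5,fy=6.5,interpolation=cv2.INTER_CUBIC))
E
```

```text
[ 0.30943575 -0.30628252  1.65376882]
now [682.3 295.4 208.1] -2.38 w 42.9 tilt 2.93
240 172
```

View pics/s4.png

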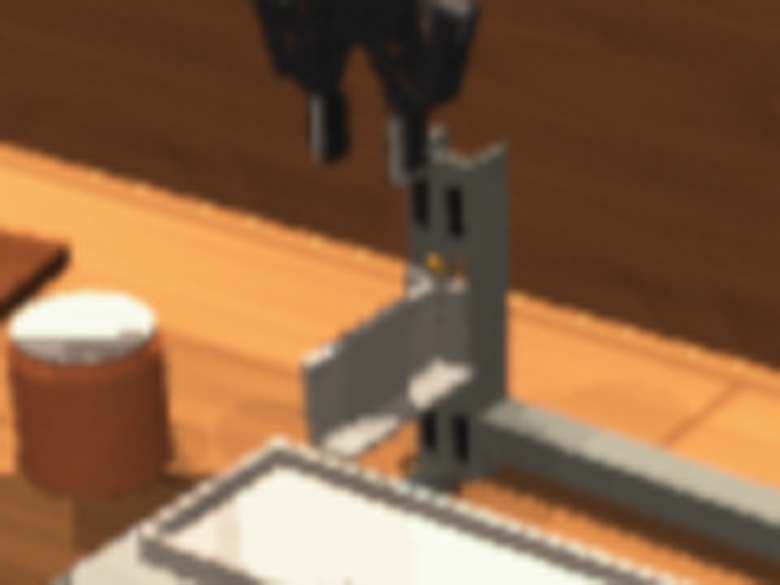

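The brass catch shows out above the seated end plate. I'll check the runner numerically and plan the path to the right runner.

```bash
cat >> h.py <<'E'
def seated(W,side):
    a=np.radians(YAW); P=W.reshape(-1,3); P=P[~np.isnan(P[:,0])]; d=P[:,:2]-LC
    X=d[:,0]*np.cos(a)+d[:,1]*np.sin(a)-167.5; Y=-d[:,0]*np.sin(a)+d[:,1]*np.cos(a)-154*side
    Q=np.stack([X,Y,P[:,2]],-1); Q=Q[(abs(X)<65)&(abs(Y)<30)&(Q[:,2]>60)&(Q[:,2]<145)]
    for x in range(-65,70,10):
        t=Q[abs(Q[:,0]-x)<5]
        if len(t)>3:
            w=t[t[:,2]>t[:,2].max()-8]; print(x,len(t),"zmax",np.percentile(t[:,2],95).round(1),"zmin",t[:,2].min().round(1),"ytop",np.percentile(w[:,1],[5,50,95]).round(1))
E
python3 - <<'E'
from h import *
W=np.load("s4.npy"); seated(W,1)
a=-9.66; m=np.array([518.5,-413.1])+8*np.array([np.cos(np.radians(a)),np.sin(np.radians(a))]); print(m)
plan([(600,100,215,-6,.5),(*m,150,a,.6)],step=33)
E
```

```text
-55 48 zmax 122.0 zmin 66.8 ytop [-5.6 -1.1  2. ]
-45 38 zmax 123.6 zmin 67.9 ytop [-4.9 -2.4  1.6]
-35 41 zmax 122.6 zmin 70.6 ytop [-5.  -1.7  1.4]
-25 37 zmax 123.3 zmin 70.6 ytop [-6.3 -4.2  7.1]
-15 38 zmax 125.0 zmin 68.5 ytop [-6.2 -2.1  2.4]
-5 31 zmax 124.1 zmin 67.9 ytop [-6.  -2.7  2.2]
5 39 zmax 125.2 zmin 72.9 ytop [-6.6 -0.6  4.4]
15 35 zmax 125.0 zmin 69.8 ytop [-5.5 -0.7  2.6]
25 32 zmax 124.6 zmin 73.7 ytop [-6.1 -3.  -0.6]
35 33 zmax 126.2 zmin 70.6 ytop [-5.7 -2.8 -0.1]
45 40 zmax 124.3 zmin 73.4 ytop [-11.   -0.7   2.5]
55 104 zmax 139.7 zmin 60.5 ytop [-23.6  -4.6  10.9]
65 34 zmax 141.7 zmin 62.8 ytop [-21.6  -3.5  18.8]
[ 526.38656685 -414.4424095 ]
now [682.2 295.1 206.2] -2.41 w 42.5 tilt 3.02
(600, 100, 215, -6) [[-1.06, 2.84, 0.01, 0.009, 0.5], [-1.04, 2.84, 0.01, 0.009, 0.5], [-1.01, 2.85, 0.01, 0.009, 0.5], [-0.98, 2.86, 0.01, 0.009, 0.5], [-0.96, 2.87, 0.01, 0.009, 0.5], [-0.93, 2.88, 0.01, 0.009, 0.5], [-0.91, 2.89, 0.01, 0.009, 0.5]]
(np.float64(526.3865668531718), np.float64(-414.4424095017737), 150, -9.66) [[-0.11, 3.23, 0.53, 0.004, 0.6], [-0.09, 3.23, 0.53, 0.004, 0.6], [-0.08, 3.23, 0.53, 0.004, 0.6], [-0.07, 3.23, 0.53, 0.004, 0.6], [-0.05, 3.23, 0.53, 0.004, 0.6], [-0.04, 3.23, 0.53, 0.004, 0.6], [-0.03, 3.23, 0.53, 0.004, 0.6], [-0.02, 3.23, 0.53, 0.004, 0.6], [-0.0, 3.23, 0.53, 0.004, 0.6], [0.01, 3.23, 0.53, 0.004, 0.6], [0.02, 3.23, 0.53, 0.004, 0.6], [0.04, 3.23, 0.53, 0.004, 0.6], [0.05, 3.23, 0.53, 0.004, 0.6], [0.06, 3.23, 0.53, 0.004, 0.6], [0.07, 3.23, 0.53, 0.004, 0.6], [0.09, 3.23, 0.53, 0.004, 0.6]]
```

>>> {"api": "send_rows", "payload": {"steps": [[[-1.06,2.84,-0.1,0.009,0.5],[-1.04,2.84,0,0.009,0.5],[-1.01,2.85,0,0.009,0.5],[-0.98,2.86,0,0.009,0.5],[-0.96,2.87,0,0.009,0.5],[-0.93,2.88,0,0.009,0.5],[-0.91,2.89,0,0.009,0.6],[0,3.2,0.3,0.004,0.6],[0,3.2,0.3,0.004,0.6],[0,3.2,0.3,0.004,0.6]]]}}

```text
clock: 13.45
position: [584.6, -0.7, 205.2]
ee_rot: [0.998, -0.054, -0.02, 0.017]
contact_force: [0.6, -0.1, -0.5]
gripper_width: 50.9
```

>>> {"api": "send_rows", "payload": {"steps": [[[0,3.2,0.3,0.004,0.6],[0,3.2,0.3,0.004,0.6],[0,3.2,0.3,0.004,0.6],[0,3.2,0.3,0.004,0.6],[0,3.2,0.3,0.004,0.6],[0,3.2,0.3,0.004,0.6],[0,3.2,0.3,0.004,0.6],[0,3.2,0.3,0.004,0.6],[0,2.5,0.3,0.004,0.6],[0,0,0,0,0.6]]]}}

```text
clock: 14.28
position: [542.2, -298.6, 182.7]
ee_rot: [0.997, -0.074, -0.021, 0.017]
contact_force: [0.8, 1.4, -0.0]
gripper_width: 51.2
```

```bash
python3 - <<'E'
from h import *
plan([(526.4,-414.4,80,-9.66,.6),(526.4,-414.4,30,-9.66,.6)],step=25)
_,_,W=shot("top"); np.save("t5.npy",W)
b=(405,175,445,232); runner(W,b,50,65)
E
```

```text
now [ 542.2 -298.6  182.7] -8.59 w 51.2 tilt 3.11
(526.4, -414.4, 80, -9.66) [[0.08, 1.61, 1.53, 0.003, 0.6], [0.09, 1.61, 1.53, 0.003, 0.6], [0.09, 1.61, 1.53, 0.003, 0.6], [0.1, 1.61, 1.53, 0.003, 0.6], [0.1, 1.61, 1.53, 0.003, 0.6], [0.1, 1.61, 1.53, 0.003, 0.6], [0.11, 1.61, 1.53, 0.003, 0.6]]
(526.4, -414.4, 30, -9.66) [[0.1, -0.09, 2.5, -0.0, 0.6], [0.1, -0.09, 2.5, -0.0, 0.6]]Traceback (most recent call last):
  File "<stdin>", line 4, in <module>
  File "h.py", line 41, in runner
    print("yaw %.2f n %d"%(np.degrees(np.arctan2(vy,vx)),len(Q)),"e",e[on].min(),e[on].max(),"mid(front)",[cx,cy]+np.array([vx,vy])*(s[on].min()+55),"plate s",far.min()-s[on].min(),far.max()-s[on].min(), "plate e",e.min(),e.max())
                                                                                                                                                               ~~~~~~~^^
    return umr_minimum(a, axis, None, out, keepdims, initial, where)
ValueError: zero-size array to reduction operation minimum which has no identity
```

>>> {"api": "send_rows", "payload": {"steps": [[[0.08,1.61,1.53,0.003,0.6],[0.09,1.61,1.53,0.003,0.6],[0.09,1.61,1.53,0.003,0.6],[0.1,1.61,1.53,0.003,0.6],[0.1,1.61,1.53,0.003,0.6],[0.1,1.61,1.53,0.003,0.6],[0.1,1.3,1,0.003,0.6],[0,0,0,0,0.6],[0,0,0,0,0.6]]]}}

```text
clock: 15.08
position: [531.6, -406.7, 80.4]
ee_rot: [0.996, -0.08, -0.019, 0.016]
contact_force: [-0.1, 0.2, 0.6]
gripper_width: 51.2
```

```bash
python3 - <<'E'
from h import *
plan([(526.4,-414.4,30,-9.66,.6)],step=20)
E
```

```text
now [ 531.6 -406.7   80.4] -9.24 w 51.2 tilt 2.88
(526.4, -414.4, 30, -9.66) [[-0.07, 0.22, 1.69, 0.002, 0.6], [-0.07, 0.22, 1.69, 0.002, 0.6], [-0.07, 0.22, 1.69, 0.002, 0.6]]
```

>>> {"api": "send_rows", "payload": {"steps": [[[-0.07,0.22,1.69,0.002,0.6],[-0.07,0.22,1.69,0.002,0.6],[-0.07,0.22,1.4,0.002,0.6],[0,0,0,0,0.6],[0,0,0,0,0.6]]]}}

```text
clock: 15.5
position: [531.7, -411.4, 36.9]
ee_rot: [0.997, -0.08, -0.015, 0.018]
contact_force: [0.4, -0.6, 0.2]
gripper_width: 51.5
```

```bash
python3 - <<'E'
from h import *
plan([(526.4,-414.4,29,-9.66,.6)],step=20)
E
```

```text
now [ 531.7 -411.4   36.9] -9.23 w 51.5 tilt 2.68
(526.4, -414.4, 29, -9.66) [[-0.45, 0.35, 0.82, 0.008, 0.6]]
```

>>> {"api": "send_rows", "payload": {"steps": [[[-0.4,0.25,0.5,0.006,0.6],[0,0,0,0,0.6],[0,0,0.1,0,0.3],[0,0,0.1,0,0],[0,0,0.1,0,0],[0,0,0,0,0],[0,0,0,0,0],[0,0,0,0,0]]]}}

```text
clock: 16.17
position: [530.3, -413.1, 34.3]
ee_rot: [0.996, -0.082, -0.01, 0.02]
contact_force: [0.4, -0.6, 0.3]
gripper_width: 6.3
```

>>> {"api": "send_rows", "payload": {"steps": [[[0,0,0,0,0],[0,0,-2,0,0],[0,0,-2,0,0],[0,0,-2,0,0],[0,0,-2,0,0],[0,0,-2,0,0],[0,0,-1.5,0,0],[0,0,0,0,0],[0,0,0,0,0]]]}}

```text
clock: 16.92
position: [528.3, -405.2, 144.6]
ee_rot: [0.996, -0.084, -0.019, 0.014]
contact_force: [0.1, 1.1, -4.1]
gripper_width: 6.5
```

```bash
python3 - <<'E'
from h import *
_,_,Ws=shot("side"); st=arm.read_state(); _,_,Wt=shot("top"); np.save("t6.npy",Wt)
S=inhand(Ws,st,-45,45); T=inhand(Wt,st,-45,33)
for x in range(-75,80,10):
    s=S[abs(S[:,0]-x)<5]; t=T[abs(T[:,0]-x)<5]
    if len(s): print(x,"S",len(s),"y",np.percentile(s[:,1],[5,50,95]).round(1),"z",np.percentile(s[:,2],[2,98]).round(1),end="  ")
    w=t[t[:,2]>8]
    if len(w): print(x,"Ttop",len(w),"y",np.percentile(w[:,1],[5,50,95]).round(1),"z",np.median(w[:,2]).round(1),end="")
    print()
w=T[T[:,2]>12]; print("Tx",w[:,0].min(),w[:,0].max(), w[abs(w[:,1])<8][:,0].min()); print(st["contact_force"])
x,y=rk(142,-154); plan([(x,y,165,YAW,0)],step=22)
E
```

```text
-75 S 4 y [-3.   1.5  6.6] z [-29.6  10.3]  
-65 S 104 y [-5.8 -0.9 19.4] z [-31.4  23.8]  -65 Ttop 14 y [-3.2  0.2  4.3] z 21.3
-55 S 51 y [-6.4 -4.5 20.2] z [-31.4  23.7]  -55 Ttop 18 y [-3.9  2.   4.4] z 21.0
-45 S 45 y [-6.5 -3.6 21.9] z [-30.  23.]  -45 Ttop 19 y [-3.1  1.5  4.2] z 22.8
-35 S 42 y [-6.5 -4.9 20.6] z [-30.9  23.5]  -35 Ttop 18 y [-3.2  1.3  3.6] z 21.2
-25 S 34 y [-6.3 -4.6 21.4] z [-30.4  23.4]  -25 Ttop 19 y [-3.5  2.7  3.8] z 21.6
-15 S 53 y [-9.6 -5.1 17.3] z [-31.2  42.6]  -15 Ttop 21 y [-2.9  1.7  3.9] z 21.3
-5 S 144 y [-16.8  -5.6  14.9] z [-22.9  44.3]  -5 Ttop 15 y [-6.4  4.1 13.8] z 20.3
5 S 33 y [-17.8  -4.8   5.1] z [-28.9  43.6]  
15 S 11 y [-6.6 -5.7  4.9] z [-29.4  42.3]  
25 S 4 y [-6.3 -6.  -5.6] z [-30.4 -17.9]  
35 S 14 y [-22.1 -12.5  -5.5] z [-30.4  14.2]  35 Ttop 1 y [2.5 2.5 2.5] z 13.6
45 S 86 y [-21.7 -13.9  11.1] z [-33.1  19.2]  



Tx -66.98176868332233 33.9138272478971 -66.98176868332233
[-0.39267376 -0.43475499 -2.86945611]
now [ 528.1 -405.3  144. ] -9.64 w 6.8 tilt 2.76
(np.float64(635.8234185714302), np.float64(-15.823113721251701), 165, -2.83) [[0.21, -2.11, -0.19, -0.006, 0], [0.22, -2.11, -0.19, -0.006, 0], [0.24, -2.11, -0.19, -0.006, 0], [0.25, -2.11, -0.19, -0.006, 0], [0.26, -2.1, -0.19, -0.006, 0], [0.28, -2.1, -0.19, -0.006, 0], [0.29, -2.1, -0.19, -0.006, 0], [0.3, -2.1, -0.19, -0.006, 0], [0.32, -2.1, -0.19, -0.006, 0], [0.33, -2.1, -0.19, -0.006, 0], [0.34, -2.09, -0.19, -0.006, 0], [0.36, -2.09, -0.19, -0.006, 0], [0.37, -2.09, -0.19, -0.006, 0], [0.38, -2.09, -0.19, -0.006, 0], [0.4, -2.08, -0.19, -0.006, 0], [0.41, -2.08, -0.19, -0.006, 0], [0.42, -2.08, -0.19, -0.006, 0], [0.43, -2.08, -0.19, -0.006, 0], [0.45, -2.07, -0.19, -0.006, 0]]
```

>>> {"api": "send_rows", "payload": {"steps": [[[0.21,-2.11,-0.19,-0.006,0],[0.22,-2.11,-0.19,-0.006,0],[0.24,-2.11,-0.19,-0.006,0],[0.25,-2.11,-0.19,-0.006,0],[0.26,-2.1,-0.19,-0.006,0],[0.28,-2.1,-0.19,-0.006,0],[0.29,-2.1,-0.19,-0.006,0],[0.3,-2.1,-0.19,-0.006,0],[0.32,-2.1,-0.19,-0.006,0],[0.33,-2.1,-0.19,-0.006,0]]]}}

```text
clock: 17.85
position: [576.8, -193.8, 136.2]
ee_rot: [0.998, -0.058, -0.036, 0.01]
contact_force: [-0.1, 0.6, -2.5]
gripper_width: 6.7
```

>>> {"api": "send_rows", "payload": {"steps": [[[0.34,-2.1,-0.19,-0.006,0],[0.36,-2.1,-0.19,-0.006,0],[0.37,-2.1,-0.19,-0.006,0],[0.38,-2.1,-0.19,-0.006,0],[0.4,-2.1,-0.19,-0.006,0],[0.41,-2.1,-0.19,-0.006,0],[0.42,-2.1,-0.19,-0.006,0],[0.4,-1,0,-0.006,0],[0,0,0,0,0]]]}}

```text
clock: 18.6
position: [618.5, -28.8, 127.7]
ee_rot: [0.998, -0.032, -0.049, 0.009]
contact_force: [1.4, -0.2, -1.4]
gripper_width: 6.8
```

```bash
python3 - <<'E'
from h import *
st=arm.read_state(); print(R.from_quat(st["ee_rot"]).as_matrix()[:,2].round(4)); _,_,W=shot("top"); T=inhand(W,st,-45,33)
for x in range(-75,80,10):
    t=T[abs(T[:,0]-x)<5]; w=t[t[:,2]>8]
    if len(w): print(x,"Ttop",len(w),"y",np.percentile(w[:,1],[5,50,95]).round(1),"z",np.median(w[:,2]).round(1))
x,y=rk(147,-153.8); plan([(x,y,124,YAW,0)],step=15)
E
```

```text
[-0.0979 -0.0143 -0.9951]
-65 Ttop 12 y [-3.7 -0.8  2. ] z 25.3
-55 Ttop 11 y [-3.7  0.1  3. ] z 27.7
-45 Ttop 12 y [-4.5 -1.7  1.1] z 25.4
-35 Ttop 12 y [-3.5 -0.7  2. ] z 25.2
-25 Ttop 14 y [-4.6 -0.   3. ] z 25.0
-15 Ttop 12 y [-4.2 -1.4  1.3] z 22.9
-5 Ttop 18 y [-14.3   0.5  14.5] z 18.3
now [618.3 -29.5 127.9] -3.75 w 6.8 tilt 5.68
(np.float64(640.8271952325233), np.float64(-15.870221320432279), 124, -2.83) [[1.09, -0.76, 0.07, -0.008, 0], [1.1, -0.75, 0.07, -0.008, 0]]
```

>>> {"api": "send_rows", "payload": {"steps": [[[1.1,-0.75,0.0,-0.008,0],[1.1,-0.75,-0.1,-0.008,0],[0,0,-0.05,0,0],[0,0,0,0,0],[0,0,0,0,0]]]}}

```text
clock: 19.07
position: [638.0, -20.5, 125.5]
ee_rot: [0.998, -0.027, -0.053, 0.009]
contact_force: [0.4, 2.3, 0.3]
gripper_width: 6.8
```

```bash
python3 - <<'E'
from h import *
st=arm.read_state(); print(R.from_quat(st["ee_rot"]).as_matrix()[:,2].round(4),st["contact_force"])
x,y=rk(161,-153.2); plan([(x,y,125,YAW,0)],step=8)
E
```

```text
[-0.1065 -0.0158 -0.9942] [0.42245507 2.27617094 0.34359452]
now [638.  -20.5 125.5] -3.11 w 6.8 tilt 6.18
(np.float64(654.8397447930536), np.float64(-15.96217138122796), 125, -2.83) [[0.55, -0.18, -0.05, -0.002, 0], [0.55, -0.18, -0.05, -0.002, 0], [0.55, -0.18, -0.05, -0.002, 0]]
```

```bash
python3 - <<'E'
from h import *
im,d,W=shot("side"); p=arm.read_state()["position"]; u,v=proj("side",p)[0].astype(int); print(u,v)
cv2.imwrite("pics/s7.png",cv2.resize(im[v-80:v+60,u-90:u+90],None,fx=4.3,fy=4.3,interpolation=cv2.INTER_CUBIC))
E
```

```text
309 200
```

View pics/s7.png

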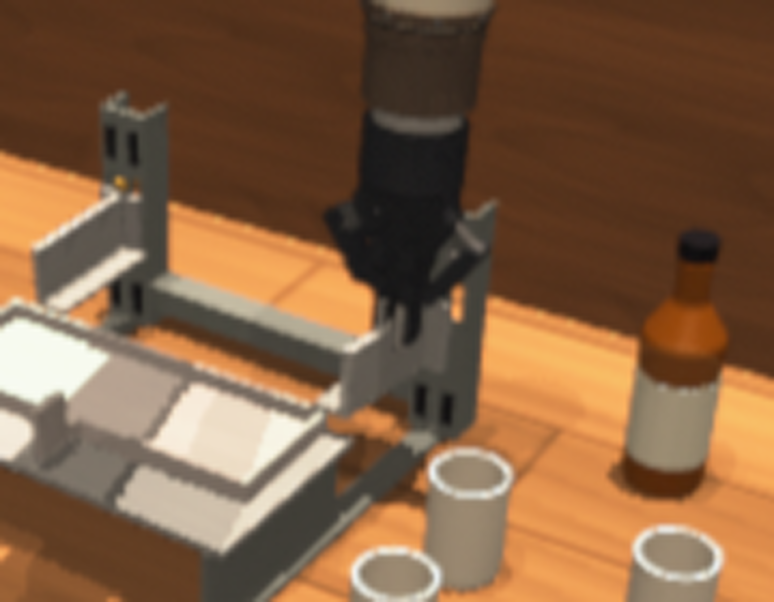

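The runner's front ledge is touching the tray's far right corner, so I'll lift it and move forward first.

>>> {"api": "send_rows", "payload": {"steps": [[[0,0,-0.8,0,0],[0,0,-0.8,0,0],[0.7,-0.2,-0.5,0,0],[0.7,-0.2,0,0,0],[0.5,-0.1,0,0,0],[0,0,0,0,0],[0,0,0,0,0]]]}}

```text
clock: 19.7
position: [657.5, -19.2, 146.4]
ee_rot: [0.998, -0.028, -0.055, 0.01]
contact_force: [-0.4, -0.5, -2.8]
gripper_width: 7.0
```

```bash
python3 - <<'E'
from h import *
st=arm.read_state(); print(R.from_quat(st["ee_rot"]).as_matrix()[:,2].round(4),st["contact_force"])
x,y=rk(161,-153.2); plan([(x,y,125,YAW,0)],step=8)
_,_,W=shot("top")
L=box(155,165,300,245,W,94,104);print("trayrim",rect(L[:,:2]))
L=box(205,210,240,245,W,110,140);print("handle",L[:,:2].mean(0))
T=inhand(W,st,-45,33)
for x in range(-75,0,10):
    t=T[abs(T[:,0]-x)<5]; w=t[t[:,2]>8]
    if len(w): print(x,"Ttop",len(w),"y",np.percentile(w[:,1],[5,50,95]).round(1),"z",np.median(w[:,2]).round(1))
E
```

```text
[-0.1096 -0.016  -0.9938] [-0.39807168 -0.51641534 -2.76207909]
now [657.5 -19.2 146.4] -3.25 w 7.0 tilt 6.36
(np.float64(654.8397447930536), np.float64(-15.96217138122796), 125, -2.83) [[-0.02, -0.12, 0.72, -0.002, 0], [-0.02, -0.12, 0.72, -0.002, 0], [-0.01, -0.12, 0.72, -0.002, 0]]
trayrim (array([522.2, 142.5]), array([290.5, 110.4]), 88.6)
handle [nan nan]
-65 Ttop 12 y [-3.5 -0.7  2.1] z 24.3
-55 Ttop 15 y [-4.7 -0.1  2.9] z 26.1
-45 Ttop 10 y [-4.1 -1.4  1.1] z 26.4
-35 Ttop 13 y [-3.3 -0.5  2.1] z 25.7
-25 Ttop 12 y [-4.7  0.1  3. ] z 24.9
-15 Ttop 12 y [-4.4 -1.6  1.1] z 24.6
-5 Ttop 32 y [-14.6  -0.6  13. ] z 20.8<stdin>:6: RuntimeWarning: Mean of empty slice.
  ret = um.true_divide(
```

>>> {"api": "send_rows", "payload": {"steps": [[[0,-0.1,0.7,-0.002,0],[0,-0.1,0.7,-0.002,0],[0.05,-0.1,0.6,-0.002,0],[0,0,0.3,0,0],[0,0,0,0,0],[0,0,0,0,0]]]}}

```text
clock: 20.25
position: [652.5, -17.1, 118.6]
ee_rot: [0.998, -0.025, -0.058, 0.01]
contact_force: [-0.7, -0.3, -2.4]
gripper_width: 6.6
```

```bash
python3 - <<'E'
from h import *
st=arm.read_state(); print(R.from_quat(st["ee_rot"]).as_matrix()[:,2].round(4),st["contact_force"])
x,y=rk(161,-153.2); plan([(x,y,119,YAW,0)],step=8)
_,_,W=shot("top"); T=inhand(W,st,-45,33)
for x in range(-75,0,10):
    t=T[abs(T[:,0]-x)<5]; w=t[t[:,2]>8]
    if len(w): print(x,"Ttop",len(w),"y",np.percentile(w[:,1],[5,50,95]).round(1),"z",np.median(w[:,2]).round(1))
E
```

```text
[-0.1164 -0.0176 -0.993 ] [-0.70202464 -0.34778192 -2.35995735]
now [652.5 -17.1 118.6] -2.92 w 6.6 tilt 6.76
(np.float64(654.8397447930536), np.float64(-15.96217138122796), 119, -2.83) [[0.22, -0.13, -0.07, -0.001, 0]]
-65 Ttop 11 y [-3.4 -0.8  2.1] z 25.7
-55 Ttop 11 y [-3.8 -0.1  2.7] z 26.9
-45 Ttop 13 y [-4.5 -1.7  1.9] z 26.0
-35 Ttop 12 y [-3.7 -1.   1.8] z 26.4
-25 Ttop 12 y [-2.9 -0.2  2.6] z 25.1
-15 Ttop 13 y [-4.7 -1.6  3. ] z 24.2
-5 Ttop 33 y [-15.4  -1.3  12.6] z 21.7
```

>>> {"api": "send_rows", "payload": {"steps": [[[0.4,-0.08,-0.1,0,0],[0.4,-0.03,-0.06,0,0],[0.4,0,-0.05,0,0],[0.4,0,-0.05,0,0],[0,0,0,0,0]]]}}

```text
clock: 20.72
position: [661.2, -16.8, 120.2]
ee_rot: [0.997, -0.025, -0.07, 0.011]
contact_force: [0.2, 0.6, -3.1]
gripper_width: 6.6
```

```bash
python3 - <<'E'
from h import *
st=arm.read_state(); print(R.from_quat(st["ee_rot"]).as_matrix()[:,2].round(4),st["contact_force"])
x,y=rk(179,-153.2); plan([(x,y,119,YAW,0)],step=8)
E
```

```text
[-0.1393 -0.0183 -0.9901] [ 0.18991072  0.61228989 -3.05309285]
now [661.2 -16.8 120.2] -2.95 w 6.6 tilt 8.08
(np.float64(672.8177924025314), np.float64(-16.850880642657188), 119, -2.83) [[0.58, -0.03, -0.02, -0.001, 0], [0.58, -0.03, -0.02, -0.001, 0]]
```

>>> {"api": "send_rows", "payload": {"steps": [[[-0.7,0,0.1,0,0],[0,0,0.8,0,0],[0,0,0.8,0,0],[0.1,0,0.8,0,0],[0.1,0,0.6,0,0],[0,0,0,0,0]]]}}

```text
clock: 21.22
position: [653.6, -17.0, 87.8]
ee_rot: [0.997, -0.025, -0.067, 0.011]
contact_force: [-1.6, -0.3, -4.5]
gripper_width: 6.7
```

```bash
python3 - <<'E'
from h import *
st=arm.read_state(); print(R.from_quat(st["ee_rot"]).as_matrix()[:,2].round(4),st["contact_force"],st["joints"])
x,y=rk(149,-153.2); plan([(x,y,89,YAW,0)],step=8)
E
```

```text
[-0.1335 -0.0176 -0.9909] [-1.57912332 -0.25926266 -4.52057456] [ 0.21554327  0.61709363  0.02086594 -0.01265197 -1.10920295  1.31179339]
now [653.6 -17.   87.8] -2.95 w 6.7 tilt 7.74
(np.float64(642.8543797200684), np.float64(-15.369698540275124), 89, -2.83) [[-0.54, -0.06, 0.01, -0.001, 0], [-0.54, -0.06, 0.01, -0.001, 0]]
```

>>> {"api": "send_rows", "payload": {"steps": [[[-0.6,0,0.05,0,0],[-0.6,0,0.05,0,0],[-0.6,0,0.05,0,0],[-0.6,0,0.05,0,0],[-0.6,0,0.05,0,0]]]}}

```text
clock: 21.63
position: [643.5, -15.7, 93.5]
ee_rot: [0.999, -0.022, -0.04, 0.01]
contact_force: [8.2, -3.5, -7.0]
gripper_width: 6.2
```

```bash
python3 - <<'E'
from h import *
st=arm.read_state(); print(R.from_quat(st["ee_rot"]).as_matrix()[:,2].round(4),st["contact_force"],st["joints"])
plan([])
E
```

```text
[-0.0808 -0.0183 -0.9966] [ 8.21341621 -3.48457403 -7.01838454] [ 2.26331560e-01  5.71045776e-01 -5.05367801e-02 -3.61720068e-04
 -1.03213944e+00  1.30077932e+00]
now [643.5 -15.7  93.5] -2.56 w 6.2 tilt 4.75
```

>>> {"api": "send_rows", "payload": {"steps": [[[-0.6,0,0.15,0,0],[-0.6,0,0.15,0,0],[-0.6,0,0.15,0,0],[-0.6,0,0.15,0,0],[-0.6,0,0.1,0,0],[-0.5,0,0.1,0,0]]]}}

```text
clock: 22.13
position: [640.9, -14.5, 100.5]
ee_rot: [1.0, -0.016, 0.005, 0.008]
contact_force: [7.7, -2.1, -5.8]
gripper_width: 6.4
```

```bash
python3 - <<'E'
from h import *
st=arm.read_state(); print(R.from_quat(st["ee_rot"]).as_matrix()[:,2].round(4),st["contact_force"],st["joints"])
plan([])
E
```

```text
[ 0.0096 -0.0165 -0.9998] [ 7.66257866 -2.06974794 -5.77229074] [ 0.23807178  0.51897977 -0.13284594  0.02312104 -0.91364604  1.28740263]
now [640.9 -14.5 100.5] -1.79 w 6.4 tilt 1.09
```

>>> {"api": "send_rows", "payload": {"steps": [[[0.6,-0.05,0,0,0],[0.3,0,-0.8,0.01,0],[0,0,-1.2,0.01,0],[0,0,-1.2,0,0],[0,0,-1,0,0],[0,0,0,0,0],[0,0,0,0,0]]]}}

```text
clock: 22.72
position: [647.6, -13.7, 147.3]
ee_rot: [1.0, -0.027, 0.002, 0.008]
contact_force: [-0.8, -0.6, -3.0]
gripper_width: 6.6
```

```bash
cat >> h.py <<'E'
def hand():
    _,_,Ws=shot("side"); st=arm.read_state(); print("zaxis",R.from_quat(st["ee_rot"]).as_matrix()[:,2].round(4),"F",st["contact_force"].round(1)); _,_,W=shot("top"); T=inhand(W,st,-45,36); S=inhand(Ws,st,-45,45)
    for x in range(-75,80,10):
        s=S[abs(S[:,0]-x)<5]; t=T[abs(T[:,0]-x)<5]; w=t[t[:,2]>6]
        print(x,"S z",np.percentile(s[:,2],[2,98]).round(1) if len(s) else "","Ttop",len(w),("y",np.percentile(w[:,1],[5,95]).round(1),"z",np.median(w[:,2]).round(1)) if len(w) else "")
    w=T[(T[:,2]>8)&(abs(T[:,1])<6)]; print("xmin",w[:,0].min())
E
python3 - <<'E'
from h import *
hand(); x,y=rk(150,-153.2); plan([(x,y,150,YAW,0)],step=8)
E
```

```text
zaxis [ 0.0051 -0.017  -0.9998] F [ 0.  -0.2 -2.2]
-75 S z  Ttop 0 
-65 S z [-37.1  17.5] Ttop 11 ('y', array([-4.1,  1.3]), 'z', np.float64(16.3))
-55 S z [-34.3  19.4] Ttop 12 ('y', array([-3.2,  2.2]), 'z', np.float64(20.0))
-45 S z [-34.5  18.7] Ttop 14 ('y', array([-4.8,  2.6]), 'z', np.float64(20.0))
-35 S z [-33.   19.9] Ttop 12 ('y', array([-4. ,  1.4]), 'z', np.float64(20.1))
-25 S z [-31.4  21.5] Ttop 12 ('y', array([-3.1,  2.2]), 'z', np.float64(20.8))
-15 S z [-29.6  43.8] Ttop 1 ('y', array([2.6, 2.6]), 'z', np.float64(22.5))
-5 S z [-30.5  44. ] Ttop 0 
5 S z [-33.9  43.7] Ttop 0 
15 S z [-33.7  -9.7] Ttop 0 
25 S z [-31.3  -1.6] Ttop 0 
35 S z [-28.2  23.5] Ttop 0 
45 S z [-29.9  22.8] Ttop 0 
55 S z [-1.5 16.5] Ttop 0 
65 S z [-23.4  39.4] Ttop 0 
75 S z [-44.1  40.1] Ttop 0 
xmin -67.21736493803284
now [647.7 -13.8 146.9] -3.12 w 7.0 tilt 1.02
(np.float64(643.8531601428172), np.float64(-15.419071277021203), 150, -2.83) [[-0.37, 0.19, -0.31, -0.005, 0]]
```

>>> {"api": "send_rows", "payload": {"steps": [[[0.3,0.1,0.8,-0.004,0],[0.2,0.1,0.8,0,0],[0,0,0.8,0,0],[0,0,0.3,0,0],[0,0,0,0,0]]]}}

```text
clock: 23.23
position: [651.0, -17.1, 113.5]
ee_rot: [1.0, -0.026, -0.001, 0.009]
contact_force: [0.3, 0.1, -3.0]
gripper_width: 6.6
```

```bash
python3 - <<'E'
from h import *
st=arm.read_state(); print(R.from_quat(st["ee_rot"]).as_matrix()[:,2].round(4),st["contact_force"])
x,y=rk(161,-153.1); plan([(x,y,118,YAW,0)],step=30)
E
```

```text
[-0.0028 -0.0178 -0.9998] [ 0.27412685  0.09896505 -3.02533331]
now [651.  -17.1 113.5] -2.92 w 6.6 tilt 1.03
(np.float64(654.8446820667282), np.float64(-15.862293338953066), 118, -2.83) [[0.38, -0.13, -0.46, -0.002, 0]]
```

>>> {"api": "send_rows", "payload": {"steps": [[[0.3,-0.1,-0.35,0,0],[0,0,0,0,0],[0,0,0,0,0]]]}}

```text
clock: 23.48
position: [653.7, -16.4, 115.4]
ee_rot: [1.0, -0.026, -0.003, 0.009]
contact_force: [-0.8, 0.3, -2.4]
gripper_width: 6.7
```

```bash
python3 - <<'E'
from h import *
st=arm.read_state(); print(R.from_quat(st["ee_rot"]).as_matrix()[:,2].round(4),st["contact_force"])
x,y=rk(179,-153.1); plan([(x,y,118,YAW,0)],step=30)
im,d,W=shot("side"); u,v=proj("side",st["position"])[0].astype(int)
cv2.imwrite("pics/s8.png",cv2.resize(im[v-50:v+50,u-60:u+70],None,fx=6,fy=6,interpolation=cv2.INTER_CUBIC))
E
```

```text
[-0.0063 -0.0186 -0.9998] [-0.84267163  0.27748643 -2.361987  ]
now [653.7 -16.4 115.4] -2.93 w 6.7 tilt 1.13
(np.float64(672.822729676206), np.float64(-16.75100260038232), 118, -2.83) [[1.91, -0.05, -0.27, -0.002, 0]]
```

View pics/s8.png

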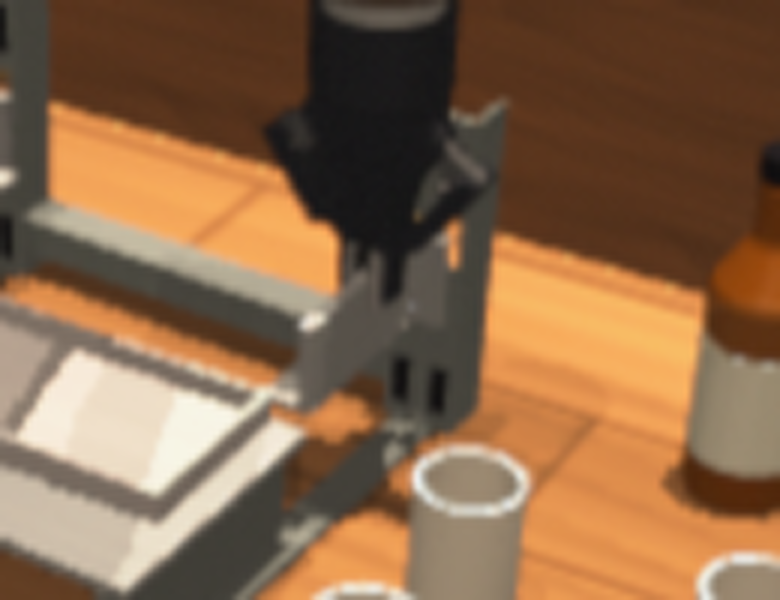

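The runner is lined up with the right upright, hook end slightly up. I'll advance.

>>> {"api": "send_rows", "payload": {"steps": [[[0.35,0,-0.15,0,0],[0.35,0,-0.05,0,0],[0.35,0,0,0,0],[0.3,0,0,0,0]]]}}

```text
clock: 23.87
position: [667.8, -16.8, 119.3]
ee_rot: [1.0, -0.025, -0.003, 0.009]
contact_force: [-6.2, 0.4, -0.1]
gripper_width: 6.7
```

```bash
python3 - <<'E'
from h import *
st=arm.read_state(); print(R.from_quat(st["ee_rot"]).as_matrix()[:,2].round(4),st["contact_force"])
x,y=rk(179,-153.1); plan([(x,y,118,YAW,0)],step=30)
E
```

```text
[-0.0056 -0.0183 -0.9998] [-6.19680915  0.43168224 -0.06742987]
now [667.8 -16.8 119.3] -2.9 w 6.7 tilt 1.1
(np.float64(672.822729676206), np.float64(-16.75100260038232), 118, -2.83) [[0.5, -0.03, 0.13, -0.001, 0]]
```

>>> {"api": "send_rows", "payload": {"steps": [[[0.4,0,0.05,0,0],[0.4,0,0.1,0,0],[0.4,0,0.1,0,0]]]}}

```text
clock: 24.12
position: [671.7, -17.8, 117.0]
ee_rot: [1.0, -0.026, -0.014, 0.01]
contact_force: [-11.9, 2.6, 4.2]
gripper_width: 6.2
```

```bash
python3 - <<'E'
from h import *
st=arm.read_state(); print(R.from_quat(st["ee_rot"]).as_matrix()[:,2].round(4),st["contact_force"])
x,y=rk(179,-153.1); plan([(x,y,118,YAW,0)],step=30)
E
```

```text
[-0.0278 -0.0196 -0.9994] [-11.94522634   2.6447899    4.17111896]
now [671.7 -17.8 117. ] -2.97 w 6.2 tilt 1.95
(np.float64(672.822729676206), np.float64(-16.75100260038232), 118, -2.83) [[0.1, -0.11, -0.1, -0.002, 0]]
```

Plate contact. I'll press down while keeping a light forward push.

>>> {"api": "send_rows", "payload": {"steps": [[[0.2,-0.05,0.4,0,0],[0.2,0,0.4,0,0],[0.2,0,0.4,0,0],[0.2,0,0.5,0,0]]]}}

```text
clock: 24.45
position: [671.8, -18.8, 105.1]
ee_rot: [0.999, -0.025, -0.023, 0.012]
contact_force: [-21.8, 7.7, 32.6]
gripper_width: 6.7
```

>>> {"api": "send_rows", "payload": {"steps": [[[0.1,0,0.6,0,0],[0.1,0,0.7,0,0],[0.1,0,0.7,0,0]]]}}

```text
clock: 24.7
position: [671.8, -18.8, 105.2]
ee_rot: [0.999, -0.023, -0.023, 0.014]
contact_force: [-15.0, 4.0, 24.1]
gripper_width: 7.2
```

```bash
python3 - <<'E'
from h import *
st=arm.read_state(); print(R.from_quat(st["ee_rot"]).as_matrix()[:,2].round(4),st["contact_force"])
x,y=rk(179,-153.1); plan([(x,y,106,YAW,0)],step=30)
E
```

```text
[-0.0474 -0.0273 -0.9985] [-15.03730194   4.02708714  24.1453312 ]
now [671.8 -18.8 105.2] -2.64 w 7.2 tilt 3.13
(np.float64(672.822729676206), np.float64(-16.75100260038232), 106, -2.83) [[0.09, -0.21, -0.09, 0.003, 0]]
```

>>> {"api": "send_rows", "payload": {"steps": [[[-0.3,0.1,-0.1,0,0],[-0.5,0.05,0,0,0],[-0.6,0,0,0,0],[0.3,0,0,0,0],[0,0,0,0,0.5],[0,0,0,0,0.5],[0,0,0,0,0.5],[0,0,0,0,0.5],[0,0,-1.5,0,0.5],[0,0,-2,0,0.5]]]}}

```text
clock: 25.53
position: [674.1, -18.7, 140.5]
ee_rot: [1.0, -0.023, -0.009, 0.013]
contact_force: [0.3, 0.1, 0.5]
gripper_width: 42.6
```

>>> {"api": "send_rows", "payload": {"steps": [[[-1,0,-2,0,0.5],[-1.5,0,-2,0,0.5],[-2,0,-2,0,0.5],[-2,0,-1,0,0.5],[-2,0,0,0,0.5],[-1,0,0,0,0.8],[0,0,0,0,0.8]]]}}

```text
clock: 26.12
position: [583.2, -12.1, 223.9]
ee_rot: [1.0, -0.022, 0.002, 0.012]
contact_force: [-0.1, -0.5, -0.0]
gripper_width: 65.5
```

```bash
python3 - <<'E'
from h import *
st=arm.read_state(); print(R.from_quat(st["ee_rot"]).as_matrix()[:,2].round(4),st["contact_force"])
plan([])
im,d,W=shot("side"); np.save("s9.npy",W); seated(W,-1)
u,v=proj("side",[*rk(190,0),110])[0].astype(int)
cv2.imwrite("pics/s9.png",cv2.resize(im[v-75:v+75,u-90:u+90],None,fx=4.3,fy=4.3,interpolation=cv2.INTER_CUBIC))
E
```

```text
[ 0.0027 -0.0234 -0.9997] [-0.07978859 -0.46518659 -0.00849233]
now [583.2 -12.1 223.9] -2.52 w 65.5 tilt 1.35
-55 56 zmax 123.3 zmin 66.8 ytop [-7.6 -4.8 -1.6]
-45 31 zmax 123.6 zmin 70.4 ytop [-7.6 -6.2 -1.9]
-35 35 zmax 125.1 zmin 68.7 ytop [-7.7 -4.8  0.9]
-25 31 zmax 124.8 zmin 67.5 ytop [-6.9 -6.1  0.5]
-15 26 zmax 126.0 zmin 71.2 ytop [-8.3 -5.7  0.6]
-5 25 zmax 125.6 zmin 70.6 ytop [-5.7 -3.2  1.3]
5 25 zmax 125.7 zmin 73.4 ytop [-6.5 -5.1 -2.4]
15 26 zmax 125.8 zmin 69.4 ytop [-7.9 -5.1 -0.3]
25 22 zmax 126.2 zmin 74.0 ytop [-6.7 -3.2 -0.5]
35 28 zmax 127.3 zmin 76.0 ytop [-6.  -5.2  1.6]
45 25 zmax 128.2 zmin 76.6 ytop [-14.3  -5.7   0.5]
55 126 zmax 137.7 zmin 63.0 ytop [-5.7  8.7 19.8]
65 39 zmax 144.1 zmin 60.7 ytop [-22.5  -5.4  17.4]
```

View pics/s9.png

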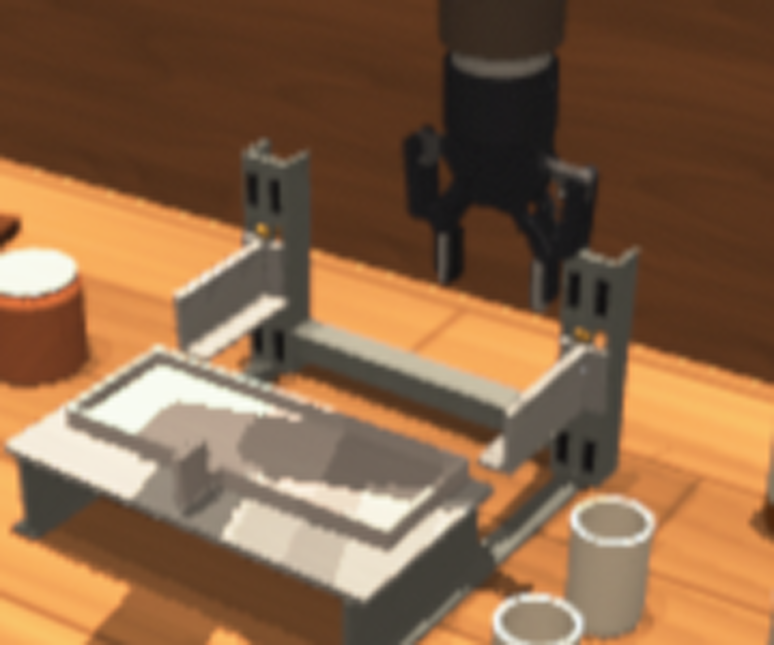

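Picture 9 shows both runners seated level with their brass catches out, and the tray still on the landing. Now I locate the beakers and the tray.

```bash
cat >> h.py <<'E'
def beakers(W,im,z0=76,z1=95):
    """white rims at counter height: cluster"""
    hsv=cv2.cvtColor(im,cv2.COLOR_BGR2HSV); m=((W[...,2]>z0)&(W[...,2]<z1)&(hsv[...,1]<70)).astype(np.uint8)
    m[:,:302]=0
    n,lab=cv2.connectedComponents(cv2.dilate(m,np.ones((3,3))))
    for i in range(1,n):
        P=W[(lab==i)&(m>0)]
        if len(P)>40: c,r=cv2.minEnclosingCircle(P[:,:2].astype(np.float32)); print("beaker",np.round(c,1),round(r,1),len(P))
def tray(W):
    L=box(150,120,302,250,W,93,104); c,s,a=rect(L[:,:2]); print("tray",c,s,a-90)
E
python3 - <<'E'
from h import *
im,_,W=shot("top"); beakers(W,im); tray(W)
plan([(500,-80,200,-92.8,.99),(574.2,-118.5,160,-92.8,.99)],step=30)
E
```

```text
beaker [ 574.9 -118.2] 29.0 109
beaker [ 565.6 -273.9] 29.1 120
beaker [ 445.4 -127.3] 28.9 103
beaker [ 424.  -264.5] 29.0 119
tray [595.1 142.8] [294.8 255.6] -1.5
now [584.7 -12.2 223.2] -2.53 w 68.2 tilt 1.38
(500, -80, 200, -92.8) [[-0.58, 0.51, 0.18, -0.112, 0.99], [-0.64, 0.44, 0.18, -0.112, 0.99], [-0.68, 0.36, 0.18, -0.112, 0.99], [-0.72, 0.29, 0.18, -0.112, 0.99], [-0.75, 0.2, 0.18, -0.112, 0.99], [-0.76, 0.12, 0.18, -0.112, 0.99], [-0.77, 0.03, 0.18, -0.112, 0.99], [-0.77, -0.05, 0.18, -0.112, 0.99], [-0.76, -0.14, 0.18, -0.112, 0.99], [-0.74, -0.22, 0.18, -0.112, 0.99], [-0.71, -0.3, 0.18, -0.112, 0.99], [-0.67, -0.38, 0.18, -0.112, 0.99], [-0.63, -0.45, 0.18, -0.112, 0.99], [-0.57, -0.52, 0.18, -0.112, 0.99]]
(574.2, -118.5, 160, -92.8) [[-0.85, 1.9, 1.03, -0.0, 0.99], [-0.85, 1.9, 1.03, -0.0, 0.99], [-0.85, 1.9, 1.03, -0.0, 0.99], [-0.85, 1.9, 1.03, -0.0, 0.99]]
```

```bash
sed -i 's/dy=(w-yaw+90)%180-90/dy=(w-yaw+180)%360-180/' h.py; python3 - <<'E'
from h import *
plan([(574.9,-118.2,180,-92.8,1)],step=30)
E
```

```text
now [584.7 -12.2 223.2] -2.53 w 68.2 tilt 1.38
(574.9, -118.2, 180, -92.8) [[-0.04, 0.75, 0.33, 0.113, 1], [0.05, 0.75, 0.33, 0.113, 1], [0.13, 0.74, 0.33, 0.113, 1], [0.21, 0.72, 0.33, 0.113, 1], [0.29, 0.69, 0.33, 0.113, 1], [0.37, 0.66, 0.33, 0.113, 1], [0.44, 0.61, 0.33, 0.113, 1], [0.51, 0.56, 0.33, 0.113, 1], [0.57, 0.5, 0.33, 0.113, 1], [0.62, 0.43, 0.33, 0.113, 1], [0.66, 0.36, 0.33, 0.113, 1], [0.7, 0.28, 0.33, 0.113, 1], [0.73, 0.2, 0.33, 0.113, 1], [0.74, 0.12, 0.33, 0.113, 1]]
```

>>> {"api": "send_rows", "payload": {"steps": [[[-0.04,0.75,0.33,0.113,1],[0.05,0.75,0.33,0.113,1],[0.13,0.74,0.33,0.113,1],[0.21,0.72,0.33,0.113,1],[0.29,0.69,0.33,0.113,1],[0.37,0.66,0.33,0.113,1],[0.44,0.61,0.33,0.113,1],[0.51,0.56,0.33,0.113,1],[0.57,0.5,0.33,0.113,1],[0.62,0.43,0.33,0.113,1]]]}}

```text
clock: 27.05
position: [587.0, -90.6, 182.4]
ee_rot: [0.818, -0.575, 0.007, 0.012]
contact_force: [0.0, -0.9, 0.4]
gripper_width: 85.4
```

>>> {"api": "send_rows", "payload": {"steps": [[[0.66,0.36,0.33,0.113,1],[0.7,0.28,0.33,0.113,1],[0.73,0.2,0.33,0.113,1],[0.7,0.12,0.33,0.09,1],[0,0,0,0,1],[0,0,0,0,1]]]}}

```text
clock: 27.55
position: [587.1, -124.5, 161.5]
ee_rot: [-0.667, 0.745, -0.007, -0.014]
contact_force: [0.8, 0.4, 0.2]
gripper_width: 85.1
```

```bash
python3 - <<'E'
from h import *
plan([(574.9,-118.2,110,-92.8,1),(574.9,-118.2,45,-92.8,1)],step=20)
E
```

```text
now [ 587.1 -124.5  161.5] -96.29 w 85.1 tilt 1.8
(574.9, -118.2, 110, -92.8) [[-0.22, 0.41, 1.71, -0.02, 1], [-0.22, 0.41, 1.71, -0.02, 1], [-0.23, 0.4, 1.71, -0.02, 1]]
(574.9, -118.2, 45, -92.8) [[-0.05, -0.02, 1.62, -0.0, 1], [-0.05, -0.02, 1.62, -0.0, 1], [-0.05, -0.02, 1.62, -0.0, 1], [-0.05, -0.02, 1.62, -0.0, 1]]
```

>>> {"api": "send_rows", "payload": {"steps": [[[-0.22,0.41,1.6,-0.02,1],[-0.22,0.41,1.6,-0.02,1],[-0.2,0.35,1.2,-0.02,1],[0,0,0,0,1],[0,0,0,0,1]]]}}

```text
clock: 27.97
position: [579.7, -117.5, 115.2]
ee_rot: [-0.694, 0.72, -0.008, -0.014]
contact_force: [-0.5, 0.2, 0.3]
gripper_width: 85.3
```

```bash
python3 - <<'E'
from h import *
plan([(574.9,-118.2,45,-92.8,1)],step=20)
E
```

```text
now [ 579.7 -117.5  115.2] -92.04 w 85.3 tilt 1.82
(574.9, -118.2, 45, -92.8) [[-0.03, 0.1, 1.76, 0.003, 1], [-0.03, 0.1, 1.76, 0.003, 1], [-0.03, 0.1, 1.76, 0.003, 1], [-0.03, 0.1, 1.76, 0.003, 1]]
```

>>> {"api": "send_rows", "payload": {"steps": [[[-0.03,0.15,1.7,0.003,1],[-0.03,0.15,1.7,0,1],[-0.03,0.1,1.7,0,1],[0,0.1,1.5,0,1],[0,0,0,0,1],[0,0,0,0,0.8],[0,0,0,0,0],[0,0,0,0,0],[0,0,0,0,0],[0,0,0,0,0]]]}}

```text
clock: 28.8
position: [585.1, -117.5, 57.0]
ee_rot: [-0.696, 0.718, -0.015, -0.008]
contact_force: [0.1, 0.2, -0.6]
gripper_width: 56.8
```

```bash
python3 - <<'E'
from h import *
x,y=rk(21,105); plan([(574.9,-118.2,175,-92.8,0),(530,0,175,-92.8,0),(x,y,175,-92.8,0)],step=24)
E
```

```text
now [ 585.1 -117.5   57. ] -91.75 w 56.8 tilt 1.91
(574.9, -118.2, 175, -92.8) [[0.09, 0.18, -2.36, 0.004, 0], [0.1, 0.18, -2.36, 0.004, 0], [0.1, 0.18, -2.36, 0.004, 0], [0.1, 0.18, -2.36, 0.004, 0], [0.1, 0.18, -2.36, 0.004, 0]]
(530, 0, 175, -92.8) [[-1.93, 0.84, -0.07, -0.0, 0], [-1.93, 0.84, -0.07, -0.0, 0], [-1.93, 0.84, -0.07, -0.0, 0], [-1.93, 0.84, -0.07, -0.0, 0], [-1.93, 0.84, -0.07, -0.0, 0], [-1.93, 0.84, -0.07, -0.0, 0]]
(np.float64(527.7585262360614), np.float64(248.83511691695298), 175, -92.8) [[-2.26, 0.13, -0.07, -0.0, 0], [-2.26, 0.13, -0.07, -0.0, 0], [-2.26, 0.13, -0.07, -0.0, 0], [-2.26, 0.13, -0.07, -0.0, 0], [-2.26, 0.13, -0.07, -0.0, 0], [-2.26, 0.13, -0.07, -0.0, 0], [-2.26, 0.13, -0.07, -0.0, 0], [-2.26, 0.13, -0.07, -0.0, 0], [-2.26, 0.13, -0.07, -0.0, 0], [-2.26, 0.13, -0.07, -0.0, 0], [-2.26, 0.13, -0.07, -0.0, 0]]
```

>>> {"api": "send_rows", "payload": {"steps": [[[0.1,0.1,-2.3,0.004,0],[0.1,0.1,-2.3,0.004,0],[0.1,0.1,-2.3,0.004,0],[0.1,0.1,-2.3,0.004,0],[0,0.2,-2.3,0,0],[-1.9,1.2,-0.5,0,0],[-1.9,1.2,-0.1,0,0],[-1.9,1.1,-0.1,0,0],[-1.9,0.9,-0.1,0,0],[-1.9,0.8,-0.1,0,0]]]}}

```text
clock: 29.63
position: [531.6, -19.2, 186.9]
ee_rot: [-0.687, 0.726, -0.018, -0.003]
contact_force: [-0.4, 0.0, -1.1]
gripper_width: 56.9
```

>>> {"api": "send_rows", "payload": {"steps": [[[-2.2,0.1,-0.1,0,0],[-2.2,0.1,-0.1,0,0],[-2.2,0.1,-0.1,0,0],[-2.2,0.1,-0.1,0,0],[-2.2,0.1,-0.1,0,0],[-2.2,0.1,-0.1,0,0],[-2.2,0.1,-0.1,0,0],[-2.2,0.1,-0.1,0,0],[-2.2,0.1,-0.1,0,0],[0,0,0,0,0]]]}}

```text
clock: 30.47
position: [531.0, 192.5, 196.4]
ee_rot: [-0.688, 0.725, -0.018, 0.005]
contact_force: [0.9, -0.4, -1.7]
gripper_width: 56.7
```

```bash
cat >> h.py <<'E'
def rim(W,st):
    T=inhand(W,st,-30,60,50); w=T[(T[:,2]>15)&(T[:,2]<55)&(np.hypot(T[:,0],T[:,1])<36)]
    h,e=np.histogram(w[:,2],np.arange(15,57,3)); print("rim hist",dict(zip(e.astype(int).tolist(),h.tolist())),"x",np.percentile(w[:,0],[2,98]).round(1))
E
python3 - <<'E'
from h import *
st=arm.read_state(); print(R.from_quat(st["ee_rot"]).as_matrix()[:,2].round(4),st["contact_force"])
_,_,W=shot("top"); rim(W,st)
plan([(524.8,247.5,175,-92.8,0),(524.8,247.5,140,-92.8,0)],step=24)
E
```

```text
[ 0.0315 -0.0198 -0.9993] [ 0.91938785 -0.44938503 -1.73840791]
rim hist {15: 4, 18: 3, 21: 6, 24: 3, 27: 13, 30: 21, 33: 13, 36: 2, 39: 0, 42: 0, 45: 0, 48: 0, 51: 0} x [11.8 30.4]
now [530.6 191.1 196.3] -93.04 w 56.8 tilt 2.1
(524.8, 247.5, 175, -92.8) [[-1.88, 0.31, 0.66, -0.001, 0], [-1.88, 0.31, 0.66, -0.001, 0], [-1.88, 0.31, 0.66, -0.001, 0]]
(524.8, 247.5, 140, -92.8) [[-0.03, 0.05, 1.75, -0.0, 0], [-0.03, 0.05, 1.75, -0.0, 0]]
```

>>> {"api": "send_rows", "payload": {"steps": [[[-1.88,0.31,0.66,0,0],[-1.88,0.31,0.66,0,0],[-1.6,0.31,0.66,0,0],[0,0.05,1.2,0,0],[0,0.05,1.2,0,0],[0,0,0.3,0,0],[0,0,0,0,0]]]}}

```text
clock: 31.1
position: [524.4, 242.5, 148.6]
ee_rot: [-0.687, 0.727, -0.018, 0.006]
contact_force: [0.3, 0.8, -1.2]
gripper_width: 56.7
```

```bash
python3 - <<'E'
from h import *
st=arm.read_state(); print(R.from_quat(st["ee_rot"]).as_matrix()[:,2].round(4),st["contact_force"])
plan([(524.8,247.5,139,-92.8,0)],step=10)
E
```

```text
[ 0.0326 -0.0183 -0.9993] [ 0.34470035  0.76160059 -1.16004919]
now [524.4 242.5 148.6] -93.25 w 56.7 tilt 2.14
(524.8, 247.5, 139, -92.8) [[-0.26, 0.01, 0.48, -0.004, 0], [-0.26, 0.01, 0.48, -0.004, 0]]
```

>>> {"api": "send_rows", "payload": {"steps": [[[-0.25,0,0.4,0,0],[-0.2,0,0.35,0,0],[0,0,0.2,0,0],[0,0,0.15,0,0],[0,0,0.1,0,0]]]}}

```text
clock: 31.52
position: [526.5, 245.9, 138.4]
ee_rot: [-0.686, 0.727, -0.018, 0.007]
contact_force: [-2.3, 0.6, 4.4]
gripper_width: 57.2
```

>>> {"api": "send_rows", "payload": {"steps": [[[0,0,0.15,0,0],[0,0,0.1,0,0]]]}}

```text
clock: 31.68
position: [526.5, 246.2, 138.4]
ee_rot: [-0.686, 0.727, -0.018, 0.008]
contact_force: [-1.6, 0.2, 2.3]
gripper_width: 56.6
```

>>> {"api": "send_rows", "payload": {"steps": [[[0,0,0,0,1],[0,0,0,0,1],[0,0,0,0,1],[0,0,0,0,1],[0,0,0,0,1],[0,0,-1.5,0,1],[0,0,-2,0,1],[0,0,-2,0,1],[0,0,-1.5,0,1],[0,0,0,0,1]]]}}

```text
clock: 32.52
position: [524.8, 247.1, 210.3]
ee_rot: [-0.686, 0.727, -0.019, 0.008]
contact_force: [0.1, 0.2, 0.7]
gripper_width: 85.2
```

>>> {"api": "send_rows", "payload": {"steps": [[[3.2,0.56,0,0,1],[3.2,0.56,0,0,1],[3.2,0.56,0,0,1],[3.2,0.56,0,0,1],[3.2,0.56,0,0,1],[3.2,0.56,0,0,1],[3.2,0.56,0.4,0,1],[3.2,0.56,1,0,1],[3.2,0.56,1,0,1],[3.2,0.56,1,0,1]]]}}

```text
clock: 33.35
position: [450.1, -76.9, 172.9]
ee_rot: [-0.69, 0.723, -0.019, 0.01]
contact_force: [0.3, -0.6, -0.6]
gripper_width: 85.3
```

```bash
cat >> h.py <<'E'
def trayb(W,im):
    hsv=cv2.cvtColor(im,cv2.COLOR_BGR2HSV); m=((W[...,2]>155)&(W[...,2]<182)&(hsv[...,1]<70)).astype(np.uint8); m[:,305:]=0;m[:145]=0
    n,lab=cv2.connectedComponents(cv2.dilate(m,np.ones((3,3))))
    for i in range(1,n):
        P=W[(lab==i)&(m>0)]
        if len(P)>40: c,r=cv2.minEnclosingCircle(P[:,:2].astype(np.float32)); print("in tray",np.round(c,1),round(r,1),len(P),"z",np.percentile(P[:,2],[5,50,95]).round(1))
E
python3 - <<'E'
from h import *
st=arm.read_state(); print(R.from_quat(st["ee_rot"]).as_matrix()[:,2].round(4),st["contact_force"])
im,_,W=shot("top"); beakers(W,im); trayb(W,im)
plan([(445.4,-127.3,115,-92.8,1),(445.4,-127.3,45,-92.8,1)],step=20)
E
```

```text
[ 0.0412 -0.0141 -0.9991] [ 0.31360552 -0.58586641 -0.56292643]
beaker [ 565.7 -274.2] 29.1 118
beaker [ 423.6 -264.6] 29.0 117
in tray [520.4 245.7] 28.9 152 z [157.8 167.8 172.5]
now [446.3 -80.4 170.3] -93.02 w 85.3 tilt 2.1
(445.4, -127.3, 115, -92.8) [[1.15, 0.01, 1.4, -0.001, 1], [1.15, 0.01, 1.4, -0.001, 1], [1.15, 0.01, 1.4, -0.001, 1], [1.15, 0.01, 1.4, -0.001, 1]]
(445.4, -127.3, 45, -92.8) [[-0.02, 0.06, 1.75, -0.0, 1], [-0.02, 0.06, 1.75, -0.0, 1], [-0.02, 0.06, 1.75, -0.0, 1], [-0.02, 0.06, 1.75, -0.0, 1]]
```

>>> {"api": "send_rows", "payload": {"steps": [[[1.1,0,1.2,0,1],[1.1,0,1.2,0,1],[1.0,0,1.2,0,1],[0.9,0,1,0,1],[0,0,0,0,1],[0,0,0,0,1]]]}}

```text
clock: 33.9
position: [441.0, -128.1, 118.7]
ee_rot: [-0.685, 0.729, -0.015, 0.005]
contact_force: [1.5, -0.3, 0.5]
gripper_width: 85.3
```

```bash
python3 - <<'E'
from h import *
plan([(445.4,-127.3,42,-92.8,1)],step=20)
E
```

```text
now [ 441.  -128.1  118.7] -93.58 w 85.3 tilt 1.77
(445.4, -127.3, 42, -92.8) [[-0.05, -0.06, 1.92, -0.003, 1], [-0.05, -0.06, 1.92, -0.003, 1], [-0.05, -0.06, 1.92, -0.003, 1], [-0.05, -0.06, 1.92, -0.003, 1]]
```

>>> {"api": "send_rows", "payload": {"steps": [[[-0.05,-0.06,1.9,0,1],[-0.05,-0.06,1.9,0,1],[-0.05,-0.06,1.9,0,1],[0,-0.06,1.5,0,1],[0,0,0,0,1],[0,0,0,0,0.8],[0,0,0,0,0],[0,0,0,0,0],[0,0,0,0,0],[0,0,0,0,0]]]}}

```text
clock: 34.73
position: [450.4, -124.2, 50.8]
ee_rot: [-0.686, 0.727, -0.019, 0.009]
contact_force: [-0.9, -0.0, -1.7]
gripper_width: 57.1
```

>>> {"api": "send_rows", "payload": {"steps": [[[0,0,-2.3,0,0],[0,0,-2.3,0,0],[0,0,-2.3,0,0],[0,0,-2.3,0,0],[0,0,-2.3,0,0],[0,0,-1.4,0,0],[-2.2,-0.45,-0.2,0,0],[-2.2,-0.45,0,0,0],[-2.2,-0.45,0,0,0],[-2.2,-0.45,0,0,0]]]}}

```text
clock: 35.57
position: [467.9, -35.0, 192.6]
ee_rot: [-0.683, 0.73, -0.021, 0.014]
contact_force: [0.1, -0.4, -2.5]
gripper_width: 57.0
```

```bash
python3 - <<'E'
from h import *
st=arm.read_state(); print(R.from_quat(st["ee_rot"]).as_matrix()[:,2].round(4),st["contact_force"])
plan([(523,177.5,190,-92.8,0)],step=24)
_,_,W=shot("top"); rim(W,st)
E
```

```text
[ 0.0494 -0.0105 -0.9987] [ 0.08307075 -0.43441591 -2.47821764]
now [467.9 -35.  192.6] -93.88 w 57.0 tilt 2.9
(523, 177.5, 190, -92.8) [[-2.16, -0.41, 0.03, -0.002, 0], [-2.16, -0.41, 0.03, -0.002, 0], [-2.16, -0.41, 0.03, -0.002, 0], [-2.16, -0.42, 0.03, -0.002, 0], [-2.15, -0.42, 0.03, -0.002, 0], [-2.15, -0.43, 0.03, -0.002, 0], [-2.15, -0.43, 0.03, -0.002, 0], [-2.15, -0.43, 0.03, -0.002, 0], [-2.15, -0.44, 0.03, -0.002, 0], [-2.15, -0.44, 0.03, -0.002, 0]]Traceback (most recent call last):
  File "<stdin>", line 4, in <module>
  File "h.py", line 73, in rim
    h,e=np.histogram(w[:,2],np.arange(15,57,3)); print("rim hist",dict(zip(e.astype(int).tolist(),h.tolist())),"x",np.percentile(w[:,0],[2,98]).round(1))
                                                                                                                   ~~~~~~~~~~~~~^^^^^^^^^^^^^^^
    return _quantile_unchecked(
        a, q, axis, out, overwrite_input, method, keepdims, weights)
    return _ureduce(a,
                    func=_quantile_ureduce_func,
    ...<5 lines>...
                    overwrite_input=overwrite_input,
                    method=method)
    r = func(a, **kwargs)
    result = _quantile(arr,
                       quantiles=q,
    ...<2 lines>...
                       out=out,
                       weights=wgt)
    slices_having_nans = np.isnan(arr[-1, ...])
                                  ~~~^^^^^^^^^
IndexError: index -1 is out of bounds for axis 0 with size 0
```

>>> {"api": "send_rows", "payload": {"steps": [[[-2.1,-0.41,0,0,0],[-2.1,-0.41,0,0,0],[-2.1,-0.41,0,0,0],[-2.1,-0.42,0,0,0],[-2.1,-0.42,0,0,0],[-2.1,-0.43,0,0,0],[-2.1,-0.43,0,0,0],[-2.1,-0.43,0,0,0],[-1.8,-0.4,0,0,0],[0,0,0,0,0]]]}}

```text
clock: 36.45
position: [519.4, 161.8, 196.7]
ee_rot: [-0.683, 0.73, -0.021, 0.02]
contact_force: [0.6, 0.2, -1.3]
gripper_width: 56.7
```

```bash
python3 - <<'E'
from h import *
st=arm.read_state(); print(R.from_quat(st["ee_rot"]).as_matrix()[:,2].round(4),st["contact_force"])
plan([(523,177.5,150,-92.8,0)],step=12)
_,_,W=shot("top"); rim(W,st)
E
```

```text
[ 0.0578 -0.0022 -0.9983] [ 0.60519641  0.20205319 -1.30755855]
now [519.4 161.8 196.7] -93.74 w 56.7 tilt 3.32
(523, 177.5, 150, -92.8) [[-0.32, 0.0, 0.94, -0.003, 0], [-0.32, 0.0, 0.94, -0.003, 0], [-0.32, 0.0, 0.94, -0.003, 0], [-0.32, -0.0, 0.94, -0.003, 0], [-0.32, -0.0, 0.94, -0.003, 0]]
rim hist {15: 4, 18: 1, 21: 4, 24: 3, 27: 2, 30: 3, 33: 13, 36: 10, 39: 3, 42: 0, 45: 0, 48: 0, 51: 0} x [15.  32.2]
```

>>> {"api": "send_rows", "payload": {"steps": [[[-0.32,0,0.9,0,0],[-0.32,0,0.9,0,0],[-0.32,0,0.9,0,0],[-0.32,0,0.9,0,0],[-0.2,0,0.8,0,0],[0,0,0.3,0,0],[0,0,0.2,0,0],[0,0,0.2,0,0]]]}}

```text
clock: 37.17
position: [520.3, 172.7, 138.9]
ee_rot: [-0.682, 0.731, -0.02, 0.017]
contact_force: [0.0, -0.4, -1.7]
gripper_width: 56.9
```

>>> {"api": "send_rows", "payload": {"steps": [[[0,0,0.2,0,0],[0,0,0.15,0,0]]]}}

```text
clock: 37.33
position: [520.7, 172.5, 135.1]
ee_rot: [-0.682, 0.731, -0.02, 0.017]
contact_force: [-0.2, -0.5, -2.2]
gripper_width: 56.9
```

>>> {"api": "send_rows", "payload": {"steps": [[[0,0,0.2,0,0],[0,0,0.1,0,0],[0,0,0,0,1],[0,0,0,0,1],[0,0,0,0,1],[0,0,0,0,1],[0,0,-1.5,0,1],[0,0,-2,0,1],[0,0,-2,0,1],[0,0,-1.8,0,1]]]}}

```text
clock: 38.17
position: [516.5, 172.1, 206.0]
ee_rot: [-0.682, 0.731, -0.02, 0.016]
contact_force: [0.6, -0.2, 0.5]
gripper_width: 85.7
```

>>> {"api": "send_rows", "payload": {"steps": [[[3.4,-0.58,0,0,1],[3.4,-0.58,0,0,1],[3.4,-0.58,0,0,1],[3.4,-0.58,0,0,1],[3.4,-0.58,0,0,1],[3.4,-0.58,0,0,1],[3.4,-0.58,0.5,0,1],[3.4,-0.58,0.8,0,1],[3.4,-0.58,0.8,0,1],[3.4,-0.58,0.8,0,1]]]}}

```text
clock: 39.0
position: [562.4, -177.8, 191.7]
ee_rot: [-0.688, 0.725, -0.027, 0.028]
contact_force: [1.1, 0.6, 0.5]
gripper_width: 85.3
```

```bash
python3 - <<'E'
from h import *
st=arm.read_state(); print(R.from_quat(st["ee_rot"]).as_matrix()[:,2].round(4),st["contact_force"])
im,_,W=shot("top"); beakers(W,im); trayb(W,im)
plan([(565.7,-274.2,118,-92.8,1)],step=22)
E
```

```text
[ 7.73e-02 -5.00e-04 -9.97e-01] [1.07933275 0.61967557 0.45097881]
beaker [ 423.7 -264.9] 29.1 115
in tray [520.5 245.6] 29.2 155 z [157.3 168.4 171.7]
in tray [519.9 170.3] 28.8 139 z [157.  168.4 172.7]
now [ 562.  -182.6  189.6] -93.32 w 85.6 tilt 4.26
(565.7, -274.2, 118, -92.8) [[1.52, -0.06, 1.2, -0.002, 1], [1.52, -0.06, 1.2, -0.002, 1], [1.52, -0.06, 1.2, -0.002, 1], [1.52, -0.05, 1.2, -0.002, 1], [1.52, -0.05, 1.2, -0.002, 1], [1.52, -0.05, 1.2, -0.002, 1]]
```

>>> {"api": "send_rows", "payload": {"steps": [[[1.45,-0.06,1.2,0,1],[1.45,-0.06,1.2,0,1],[1.45,-0.06,1.2,0,1],[1.45,-0.05,1.1,0,1],[1.4,-0.05,1,0,1],[1.2,0,0.9,0,1],[0,0,0,0,1],[0,0,0,0,1]]]}}

```text
clock: 39.72
position: [565.0, -276.9, 120.4]
ee_rot: [-0.683, 0.73, -0.027, 0.027]
contact_force: [-0.2, 0.2, -0.4]
gripper_width: 85.3
```

```bash
python3 - <<'E'
from h import *
plan([(565.7,-274.2,42,-92.8,1)],step=20)
E
```

```text
now [ 565.  -276.9  120.4] -93.79 w 85.3 tilt 4.37
(565.7, -274.2, 42, -92.8) [[-0.07, 0.14, 1.95, -0.004, 1], [-0.07, 0.14, 1.95, -0.004, 1], [-0.07, 0.13, 1.95, -0.004, 1], [-0.07, 0.13, 1.95, -0.004, 1]]
```

>>> {"api": "send_rows", "payload": {"steps": [[[-0.07,0.14,1.9,0,1],[-0.07,0.14,1.9,0,1],[-0.07,0.13,1.9,0,1],[0,0.1,1.5,0,1],[0,0,0,0,1],[0,0,0,0,0.8],[0,0,0,0,0],[0,0,0,0,0],[0,0,0,0,0],[0,0,0,0,0]]]}}

```text
clock: 40.55
position: [571.1, -272.3, 55.4]
ee_rot: [-0.685, 0.727, -0.034, 0.03]
contact_force: [-0.5, 0.3, -2.4]
gripper_width: 57.8
```

>>> {"api": "send_rows", "payload": {"steps": [[[0,0,-2.3,0,0],[0,0,-2.3,0,0],[0,0,-2.3,0,0],[0,0,-2.3,0,0],[0,0,-2.3,0,0],[0,0,-1.4,0,0],[-2.2,0.41,-0.2,0,0],[-2.2,0.41,0,0,0],[-2.2,0.41,0,0,0],[-2.2,0.41,0,0,0]]]}}

```text
clock: 41.38
position: [549.0, -183.3, 193.7]
ee_rot: [-0.681, 0.73, -0.037, 0.034]
contact_force: [-0.0, 0.8, -2.0]
gripper_width: 57.7
```

>>> {"api": "send_rows", "payload": {"steps": [[[-2.2,0.41,0,0,0],[-2.2,0.41,0,0,0],[-2.2,0.41,0,0,0],[-2.2,0.41,0,0,0],[-2.2,0.41,0,0,0],[-2.2,0.41,0,0,0],[-2.2,0.41,0,0,0],[-2.2,0.41,0,0,0],[-1.8,0.41,0,0,0],[0,0,0,0,0]]]}}

```text
clock: 42.22
position: [523.4, 25.4, 194.2]
ee_rot: [-0.681, 0.73, -0.039, 0.04]
contact_force: [-0.0, -0.2, -1.2]
gripper_width: 58.1
```

```bash
python3 - <<'E'
from h import *
st=arm.read_state(); print(R.from_quat(st["ee_rot"]).as_matrix()[:,2].round(4),st["contact_force"])
_,_,W=shot("top"); rim(W,st)
plan([(521,105.5,175,-92.8,0),(521,105.5,145,-92.8,0)],step=20)
E
```

```text
[ 0.1103 -0.0023 -0.9939] [-0.0149723  -0.22499042 -1.23938346]Traceback (most recent call last):
  File "<stdin>", line 3, in <module>
  File "h.py", line 73, in rim
    h,e=np.histogram(w[:,2],np.arange(15,57,3)); print("rim hist",dict(zip(e.astype(int).tolist(),h.tolist())),"x",np.percentile(w[:,0],[2,98]).round(1))
                                                                                                                   ~~~~~~~~~~~~~^^^^^^^^^^^^^^^
    return _quantile_unchecked(
        a, q, axis, out, overwrite_input, method, keepdims, weights)
    return _ureduce(a,
                    func=_quantile_ureduce_func,
    ...<5 lines>...
                    overwrite_input=overwrite_input,
                    method=method)
    r = func(a, **kwargs)
    result = _quantile(arr,
                       quantiles=q,
    ...<2 lines>...
                       out=out,
                       weights=wgt)
    slices_having_nans = np.isnan(arr[-1, ...])
                                  ~~~^^^^^^^^^
IndexError: index -1 is out of bounds for axis 0 with size 0
```

>>> {"api": "send_rows", "payload": {"steps": [[[-1.9,0.12,0,0,0],[-1.9,0.12,0,0,0],[-1.9,0.12,0,0,0],[-1.4,0.1,0,0,0],[0,0,0.2,0,0],[0,0.12,0.9,0,0],[0,0.12,0.9,0,0],[0,0.12,0.9,0,0],[0,0.05,0.6,0,0],[0,0,0,0,0]]]}}

```text
clock: 43.1
position: [523.6, 91.6, 156.4]
ee_rot: [-0.677, 0.733, -0.038, 0.04]
contact_force: [0.5, 0.3, -1.7]
gripper_width: 58.1
```

```bash
python3 - <<'E'
from h import *
st=arm.read_state(); print(R.from_quat(st["ee_rot"]).as_matrix()[:,2].round(4),st["contact_force"])
plan([(521,105.5,138,-92.8,0)],step=20)
_,_,W=shot("top"); rim(W,st)
E
```

```text
[ 0.1109 -0.0022 -0.9938] [ 0.4670217   0.25790574 -1.7150684 ]
now [523.6  91.6 156.4] -94.52 w 58.1 tilt 6.37
(521, 105.5, 138, -92.8) [[-0.68, 0.28, 0.9, -0.015, 0], [-0.68, 0.27, 0.9, -0.015, 0]]Traceback (most recent call last):
  File "<stdin>", line 4, in <module>
  File "h.py", line 73, in rim
    h,e=np.histogram(w[:,2],np.arange(15,57,3)); print("rim hist",dict(zip(e.astype(int).tolist(),h.tolist())),"x",np.percentile(w[:,0],[2,98]).round(1))
                                                                                                                   ~~~~~~~~~~~~~^^^^^^^^^^^^^^^
    return _quantile_unchecked(
        a, q, axis, out, overwrite_input, method, keepdims, weights)
    return _ureduce(a,
                    func=_quantile_ureduce_func,
    ...<5 lines>...
                    overwrite_input=overwrite_input,
                    method=method)
    r = func(a, **kwargs)
    result = _quantile(arr,
                       quantiles=q,
    ...<2 lines>...
                       out=out,
                       weights=wgt)
    slices_having_nans = np.isnan(arr[-1, ...])
                                  ~~~^^^^^^^^^
IndexError: index -1 is out of bounds for axis 0 with size 0
```

>>> {"api": "send_rows", "payload": {"steps": [[[-0.6,0.2,0.5,0,0],[-0.55,0.2,0.4,0,0],[0,0,0.1,0,0],[0,0,0.1,0,0],[0,0,0.15,0,0]]]}}

```text
clock: 43.57
position: [522.8, 104.1, 143.8]
ee_rot: [-0.677, 0.734, -0.039, 0.041]
contact_force: [-0.9, 0.1, -1.9]
gripper_width: 57.8
```

>>> {"api": "send_rows", "payload": {"steps": [[[0,0,0.2,0,0],[0,0,0.15,0,0],[0,0,0.15,0,0]]]}}

```text
clock: 43.82
position: [523.8, 104.5, 138.9]
ee_rot: [-0.677, 0.733, -0.039, 0.042]
contact_force: [-0.2, -0.3, -2.3]
gripper_width: 58.2
```

>>> {"api": "send_rows", "payload": {"steps": [[[0,0,0.2,0,0],[0,0,0.2,0,0],[0,0,0.15,0,0]]]}}

```text
clock: 44.07
position: [524.4, 104.9, 136.6]
ee_rot: [-0.678, 0.733, -0.04, 0.042]
contact_force: [-6.3, 1.5, 9.1]
gripper_width: 58.3
```

>>> {"api": "send_rows", "payload": {"steps": [[[0,0,0.15,0,0],[0,0,0.15,0,0],[0,0,0.15,0,0]]]}}

```text
clock: 44.32
position: [524.3, 105.0, 136.6]
ee_rot: [-0.678, 0.733, -0.04, 0.042]
contact_force: [-5.8, 1.2, 7.7]
gripper_width: 58.1
```

>>> {"api": "send_rows", "payload": {"steps": [[[0,0,-0.1,0,0.3],[0,0,0,0,1],[0,0,0,0,1],[0,0,0,0,1],[0,0,0,0,1],[0,-0.15,-1.5,0,1],[0,-0.22,-2,0,1],[0,-0.22,-2,0,1],[0,-0.15,-1.5,0,1],[0,0,0,0,1]]]}}

```text
clock: 45.15
position: [524.5, 104.4, 210.5]
ee_rot: [-0.678, 0.733, -0.041, 0.042]
contact_force: [1.2, -0.2, 0.7]
gripper_width: 85.2
```

>>> {"api": "send_rows", "payload": {"steps": [[[3.2,0.64,0,0,1],[3.2,0.64,0,0,1],[3.2,0.64,0,0,1],[3.2,0.64,0,0,1],[3.2,0.64,0.5,0,1],[3.2,0.64,0.8,0,1],[3.2,0.64,0.8,0,1],[3.2,0.64,0.8,0,1],[3.2,0.64,0.8,0,1],[0,0,0,0,1]]]}}

```text
clock: 45.98
position: [447.6, -187.4, 158.3]
ee_rot: [-0.68, 0.731, -0.04, 0.044]
contact_force: [-0.1, -0.2, 0.2]
gripper_width: 85.5
```

```bash
python3 - <<'E'
from h import *
st=arm.read_state(); print(R.from_quat(st["ee_rot"]).as_matrix()[:,2].round(4),st["contact_force"])
im,_,W=shot("top"); beakers(W,im); trayb(W,im)
plan([(423.7,-264.9,118,-92.8,1)],step=22)
E
```

```text
[ 0.1194  0.0011 -0.9928] [-0.11152751 -0.17236717  0.20432285]
in tray [520.  245.9] 29.2 158 z [156.6 167.7 171.9]
in tray [519.7 170.7] 29.2 137 z [157.8 167.9 172.9]
in tray [521.7 103.1] 28.9 135 z [158.7 167.9 172.7]
now [ 448.4 -186.2  159. ] -94.01 w 85.4 tilt 6.92
(423.7, -264.9, 118, -92.8) [[1.61, 0.48, 0.75, -0.004, 1], [1.61, 0.48, 0.75, -0.004, 1], [1.61, 0.49, 0.75, -0.004, 1], [1.61, 0.5, 0.75, -0.004, 1], [1.6, 0.5, 0.75, -0.004, 1]]
```

>>> {"api": "send_rows", "payload": {"steps": [[[1.5,0.48,0.7,0,1],[1.5,0.48,0.7,0,1],[1.5,0.48,0.7,0,1],[1.5,0.48,0.7,0,1],[1.3,0.4,0.7,0,1],[0,0,0,0,1],[0,0,0,0,1]]]}}

```text
clock: 46.62
position: [426.4, -257.4, 118.0]
ee_rot: [-0.682, 0.729, -0.041, 0.045]
contact_force: [-0.0, 0.8, -0.2]
gripper_width: 85.3
```

```bash
python3 - <<'E'
from h import *
plan([(423.7,-264.9,42,-92.8,1)],step=20)
im,_,W=shot("top"); beakers(W,im)
E
```

```text
now [ 426.4 -257.4  118. ] -93.79 w 85.3 tilt 7.01
(423.7, -264.9, 42, -92.8) [[0.21, 0.29, 1.88, -0.004, 1], [0.21, 0.29, 1.88, -0.004, 1], [0.21, 0.29, 1.88, -0.004, 1], [0.21, 0.29, 1.88, -0.004, 1]]
```

>>> {"api": "send_rows", "payload": {"steps": [[[0.2,0.29,1.88,0,1],[0.2,0.29,1.88,0,1],[0.2,0.29,1.88,0,1],[0.1,0.2,1.4,0,1],[0,0,0,0,1],[0,0,0,0,0.8],[0,0,0,0,0],[0,0,0,0,0],[0,0,0,0,0],[0,0,0,0,0]]]}}

```text
clock: 47.5
position: [432.1, -258.2, 53.0]
ee_rot: [-0.687, 0.724, -0.047, 0.049]
contact_force: [-0.3, 0.1, -0.6]
gripper_width: 58.2
```

>>> {"api": "send_rows", "payload": {"steps": [[[0,-0.27,-2.3,0,0],[0,-0.27,-2.3,0,0],[0,-0.27,-2.3,0,0],[0,-0.27,-2.3,0,0],[0,-0.27,-2.3,0,0],[0,-0.2,-1.4,0,0],[-2.2,-0.5,-0.2,0,0],[-2.2,-0.5,0,0,0],[-2.2,-0.5,0,0,0],[-2.2,-0.5,0,0,0]]]}}

```text
clock: 48.33
position: [455.7, -171.4, 200.6]
ee_rot: [-0.683, 0.726, -0.052, 0.053]
contact_force: [-0.3, 0.5, -1.6]
gripper_width: 57.4
```

>>> {"api": "send_rows", "payload": {"steps": [[[-2.2,-0.5,0,0,0],[-2.2,-0.5,0,0,0],[-2.2,-0.5,0,0,0],[-2.2,-0.5,0,0,0],[-2.2,-0.5,0,0,0],[-2,-0.5,0,0,0],[0,0,0,0,0]]]}}

```text
clock: 48.92
position: [495.2, -33.3, 210.7]
ee_rot: [-0.684, 0.725, -0.055, 0.058]
contact_force: [-0.1, -0.5, -1.8]
gripper_width: 58.1
```

```bash
python3 - <<'E'
from h import *
st=arm.read_state(); print(R.from_quat(st["ee_rot"]).as_matrix()[:,2].round(4),st["contact_force"])
plan([(522,38.5,180,-92.8,0),(522,38.5,146,-92.8,0)],step=16)
E
```

```text
[ 1.597e-01  3.000e-04 -9.872e-01] [-0.13808754 -0.46838714 -1.79588234]
now [495.2 -33.3 210.7] -93.35 w 58.1 tilt 9.19
(522, 38.5, 180, -92.8) [[-1.22, -0.29, 0.58, -0.002, 0], [-1.22, -0.29, 0.58, -0.002, 0], [-1.22, -0.29, 0.58, -0.002, 0], [-1.21, -0.29, 0.58, -0.002, 0], [-1.21, -0.3, 0.58, -0.002, 0], [-1.21, -0.3, 0.58, -0.002, 0]]
(522, 38.5, 146, -92.8) [[0.01, 0.18, 1.12, -0.0, 0], [0.01, 0.18, 1.12, -0.0, 0], [0.01, 0.18, 1.12, -0.0, 0]]
```

>>> {"api": "send_rows", "payload": {"steps": [[[-1.25,-0.3,0.4,0,0],[-1.25,-0.3,0.4,0,0],[-1.25,-0.3,0.4,0,0],[-1.25,-0.3,0.4,0,0],[-1.25,-0.3,0.5,0,0],[-1,-0.25,0.5,0,0],[0,0.1,0.8,0,0],[0,0.15,0.9,0,0],[0,0,0,0,0],[0,0,0,0,0]]]}}

```text
clock: 49.75
position: [520.6, 41.2, 171.7]
ee_rot: [-0.684, 0.725, -0.055, 0.061]
contact_force: [0.4, 0.4, -1.3]
gripper_width: 58.1
```

```bash
python3 - <<'E'
from h import *
st=arm.read_state(); print(R.from_quat(st["ee_rot"]).as_matrix()[:,2].round(4),st["contact_force"])
plan([(522,43.5,144,-92.8,0)],step=16)
im,_,W=shot("side"); u,v=proj("side",st["position"])[0].astype(int)
cv2.imwrite("pics/s12.png",cv2.resize(im[v-60:v+60,u-80:u+80],None,fx=4.8,fy=4.8,interpolation=cv2.INTER_CUBIC))
E
```

```text
[ 0.164   0.0041 -0.9864] [ 0.42262951  0.3650311  -1.32950841]
now [520.6  41.2 171.7] -93.33 w 58.1 tilt 9.44
(522, 43.5, 144, -92.8) [[-0.1, 0.16, 1.38, -0.005, 0], [-0.1, 0.16, 1.38, -0.005, 0]]
```

View pics/s12.png

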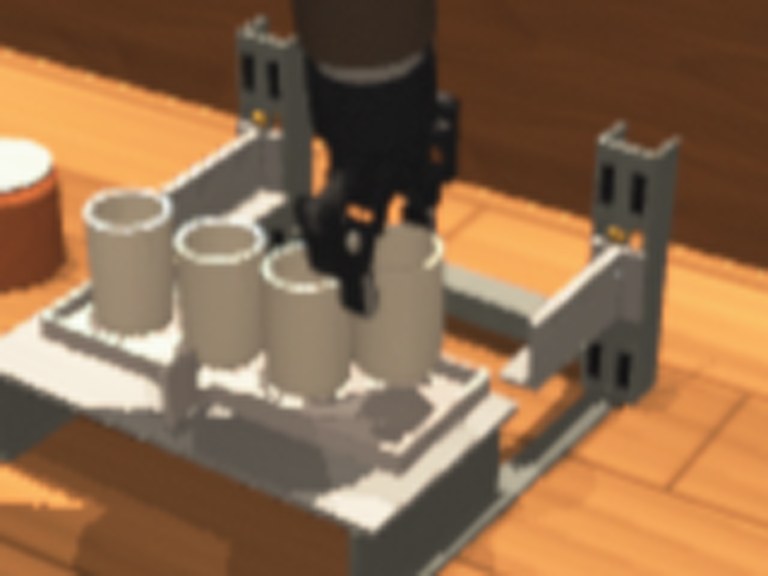

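Three beakers stand in the row and the fourth hangs almost upright over the right-hand place. I'll lower it.

>>> {"api": "send_rows", "payload": {"steps": [[[-0.1,0.13,0.8,0,0],[-0.1,0.13,0.8,0,0],[0,0.08,0.4,0,0],[0,0.03,0.2,0,0],[0,0.03,0.15,0,0],[0,0.03,0.15,0,0]]]}}

```text
clock: 50.3
position: [520.5, 42.5, 144.9]
ee_rot: [-0.683, 0.726, -0.055, 0.062]
contact_force: [-0.4, 0.5, -0.7]
gripper_width: 58.2
```

>>> {"api": "send_rows", "payload": {"steps": [[[0,0,0.2,0,0],[0,0,0.15,0,0],[0,0,0.15,0,0]]]}}

```text
clock: 50.55
position: [521.7, 42.6, 139.7]
ee_rot: [-0.683, 0.726, -0.055, 0.062]
contact_force: [1.0, 0.5, -0.2]
gripper_width: 58.1
```

>>> {"api": "send_rows", "payload": {"steps": [[[0,0,0.15,0,0],[0,0,0.15,0,0]]]}}

```text
clock: 50.72
position: [522.4, 42.7, 136.7]
ee_rot: [-0.683, 0.726, -0.055, 0.063]
contact_force: [0.4, -1.2, -1.6]
gripper_width: 57.7
```

>>> {"api": "send_rows", "payload": {"steps": [[[0,0,0.18,0,0],[0,0,0.15,0,0],[0,0,0.15,0,0],[0,0,0.15,0,0]]]}}

```text
clock: 51.05
position: [523.0, 42.5, 135.6]
ee_rot: [-0.683, 0.726, -0.056, 0.061]
contact_force: [-5.6, 2.1, 9.8]
gripper_width: 57.9
```

>>> {"api": "send_rows", "payload": {"steps": [[[0,0,0,0,0.3],[0,0,0,0,1],[0,0,0,0,1],[0,0,0,0,1],[0,0,0,0,1],[0,-0.2,-1.5,0,1],[0,-0.33,-2,0,1],[0,-0.33,-2,0,1],[0,-0.3,-2,0,1],[0,0,0,0,1]]]}}

```text
clock: 51.88
position: [522.6, 41.4, 213.7]
ee_rot: [-0.683, 0.725, -0.057, 0.061]
contact_force: [-0.1, 0.5, -0.1]
gripper_width: 85.5
```

```bash
python3 - <<'E'
from h import *
st=arm.read_state(); print(R.from_quat(st["ee_rot"]).as_matrix()[:,2].round(4),st["contact_force"])
plan([(445,130,215,-1.5,.5)],step=30)
im,_,W=shot("top"); beakers(W,im); trayb(W,im)
E
```

```text
[ 1.651e-01  8.000e-04 -9.863e-01] [-0.0929753   0.48757581 -0.08619647]
now [522.6  41.4 213.7] -93.38 w 85.5 tilt 9.5
(445, 130, 215, -1.5) [[-0.6, 0.58, -0.1, -0.115, 0.5], [-0.66, 0.51, -0.1, -0.115, 0.5], [-0.72, 0.43, -0.1, -0.115, 0.5], [-0.76, 0.35, -0.1, -0.115, 0.5], [-0.79, 0.26, -0.1, -0.115, 0.5], [-0.82, 0.16, -0.1, -0.115, 0.5], [-0.83, 0.07, -0.1, -0.115, 0.5], [-0.83, -0.03, -0.1, -0.115, 0.5], [-0.83, -0.12, -0.1, -0.115, 0.5], [-0.81, -0.21, -0.1, -0.115, 0.5], [-0.78, -0.31, -0.1, -0.115, 0.5], [-0.74, -0.39, -0.1, -0.115, 0.5], [-0.69, -0.47, -0.1, -0.115, 0.5], [-0.63, -0.55, -0.1, -0.115, 0.5]]
in tray [520.2 245.5] 29.0 149 z [157.9 167.9 171.8]
in tray [520.2 170.3] 28.9 116 z [157.9 168.  172.5]
in tray [531.5 110.8] 25.3 56 z [157.6 167.8 172. ]
```

>>> {"api": "send_rows", "payload": {"steps": [[[-0.6,0.58,-0.1,-0.115,0.5],[-0.66,0.51,-0.1,-0.115,0.5],[-0.72,0.43,-0.1,-0.115,0.5],[-0.76,0.35,-0.1,-0.115,0.5],[-0.79,0.26,-0.1,-0.115,0.5],[-0.82,0.16,-0.1,-0.115,0.5],[-0.83,0.07,-0.1,-0.115,0.5],[-0.83,-0.03,-0.1,-0.115,0.5],[-0.83,-0.12,-0.1,-0.115,0.5],[-0.81,-0.21,-0.1,-0.115,0.5]]]}}

```text
clock: 52.77
position: [457.7, 102.3, 200.7]
ee_rot: [0.974, -0.214, 0.071, -0.012]
contact_force: [0.1, 0.9, 0.3]
gripper_width: 42.7
```

>>> {"api": "send_rows", "payload": {"steps": [[[-0.78,-0.31,-0.1,-0.115,0.5],[-0.74,-0.39,-0.1,-0.115,0.5],[-0.69,-0.47,-0.1,-0.115,0.5],[-0.6,-0.5,0,-0.08,0.5],[0,0,0,0,0.5],[0,0,0,0,0.5]]]}}

```text
clock: 53.27
position: [429.0, 125.2, 193.0]
ee_rot: [0.998, 0.008, 0.067, 0.007]
contact_force: [-0.1, 0.5, 0.5]
gripper_width: 42.6
```

```bash
python3 - <<'E'
from h import *
st=arm.read_state(); print(R.from_quat(st["ee_rot"]).as_matrix()[:,2].round(4),st["contact_force"])
plan([(432,143.6,180,-1.5,.5),(432,143.6,102,-1.5,.5)],step=20)
im,_,W=shot("top"); beakers(W,im); trayb(W,im)
E
```

```text
[ 0.133  -0.0135 -0.991 ] [-0.14800093  0.53359834  0.50701002]
now [429.  125.2 193. ] 1.03 w 42.6 tilt 7.68
(432, 143.6, 180, -1.5) [[0.08, -0.93, 0.65, 0.022, 0.5], [0.06, -0.93, 0.65, 0.022, 0.5]]
(432, 143.6, 102, -1.5) [[-0.26, -0.02, 1.93, -0.0, 0.5], [-0.26, -0.02, 1.93, -0.0, 0.5], [-0.26, -0.02, 1.93, -0.0, 0.5], [-0.26, -0.02, 1.93, -0.0, 0.5]]
in tray [520.  245.6] 29.1 154 z [157.8 167.5 171.5]
in tray [520.  170.4] 28.8 140 z [157.1 168.2 172.1]
in tray [521.9 103.3] 28.9 132 z [158.5 168.4 173.1]
in tray [522.8  36.5] 28.7 123 z [161.7 168.6 172. ]
```

>>> {"api": "send_rows", "payload": {"steps": [[[0.05,-0.93,0.6,0.02,0.5],[0.05,-0.85,0.6,0.02,0.5],[0,0,0,0,0.5],[-0.26,0,1.9,0,0.5],[-0.26,0,1.9,0,0.5],[-0.2,0,1.4,0,0.5],[0,0,0,0,0.5]]]}}

```text
clock: 53.9
position: [433.7, 140.9, 126.6]
ee_rot: [0.998, -0.018, 0.067, 0.005]
contact_force: [0.1, -0.0, -0.0]
gripper_width: 42.7
```

```bash
python3 - <<'E'
from h import *
st=arm.read_state(); print(R.from_quat(st["ee_rot"]).as_matrix()[:,2].round(4),st["contact_force"])
plan([(434,144.5,102,-1.5,.5)],step=20)
_,_,W=shot("side"); L=box(0,0,560,420,W,106,140); L=L[(abs(L[:,0]-437)<25)&(abs(L[:,1]-144)<12)]; print(len(L),L.mean(0) if len(L) else "")
E
```

```text
[ 0.1343 -0.013  -0.9909] [ 0.05787857 -0.04710123 -0.00739511]
now [433.7 140.9 126.6] -2.08 w 42.7 tilt 7.75
(434, 144.5, 102, -1.5) [[-0.16, -0.19, 1.22, -0.005, 0.5], [-0.15, -0.19, 1.22, -0.005, 0.5]]
61 [432.75731409 142.23010919 119.90816086]
```

>>> {"api": "send_rows", "payload": {"steps": [[[-0.15,-0.15,1.1,0,0.4],[-0.15,-0.15,1,0,0.4],[0,0,0,0,0.4],[0,0,0.1,0,0.2],[0,0,0.1,0,0],[0,0,0,0,0],[0,0,0,0,0],[0,0,0,0,0],[0,0,0,0,0]]]}}

```text
clock: 54.7
position: [438.7, 145.7, 109.7]
ee_rot: [0.997, -0.018, 0.072, 0.002]
contact_force: [2.7, 0.1, -5.9]
gripper_width: 6.7
```

```bash
python3 - <<'E'
from h import *
st=arm.read_state(); print(R.from_quat(st["ee_rot"]).as_matrix()[:,2].round(4),st["contact_force"])
im,_,W=shot("top"); L=W[150:250,150:305].reshape(-1,3); L=L[(L[:,2]>94)&(L[:,2]<102)]; print("rim",rect(L[:,:2])); trayb(W,im)
p=st["position"]; d=rk(82.5,0)-rk(-61,-4.6)
plan([(p[0]+32,p[1]+2.8,p[2],-3.2,0),(p[0]+147,p[1]-2.7,p[2],-3.2,0)],step=4.2)
E
```

```text
[ 0.1445 -0.0061 -0.9895] [ 2.66324392  0.0841507  -5.89113727]
rim (array([541.3, 145.5]), array([309. , 170.8]), 82.9)
in tray [520.5 245.3] 29.1 150 z [158.4 168.  171.8]
in tray [520.  170.2] 29.1 133 z [158.  168.2 172. ]
in tray [521.8 102.7] 29.0 134 z [157.7 168.  172.5]
in tray [523.3  36.8] 29.1 120 z [161.3 168.6 172.6]
now [438.7 145.7 109.6] -2.04 w 6.6 tilt 8.31
(np.float64(470.7440941905067), np.float64(148.51655524032324), np.float64(109.69800115123866), -3.2) [[0.39, -0.05, 0.06, 0.003, 0], [0.39, -0.05, 0.06, 0.003, 0], [0.39, -0.05, 0.06, 0.003, 0], [0.39, -0.05, 0.06, 0.003, 0], [0.39, -0.05, 0.06, 0.003, 0], [0.39, -0.05, 0.06, 0.003, 0], [0.39, -0.06, 0.06, 0.003, 0], [0.39, -0.06, 0.06, 0.003, 0]]
(np.float64(585.7440941905068), np.float64(143.01655524032324), np.float64(109.69800115123866), -3.2) [[0.41, -0.0, 0.06, -0.0, 0], [0.41, -0.0, 0.06, -0.0, 0], [0.41, -0.0, 0.06, -0.0, 0], [0.41, -0.0, 0.06, -0.0, 0], [0.41, -0.0, 0.06, -0.0, 0], [0.41, -0.0, 0.06, -0.0, 0], [0.41, -0.0, 0.06, -0.0, 0], [0.41, -0.0, 0.06, -0.0, 0], [0.41, -0.0, 0.06, -0.0, 0], [0.41, -0.0, 0.06, -0.0, 0], [0.41, -0.0, 0.06, -0.0, 0], [0.41, -0.0, 0.06, -0.0, 0], [0.41, -0.0, 0.06, -0.0, 0], [0.41, -0.0, 0.06, -0.0, 0], [0.41, -0.0, 0.06, -0.0, 0], [0.41, -0.0, 0.06, -0.0, 0], [0.41, -0.0, 0.06, -0.0, 0], [0.41, -0.0, 0.06, -0.0, 0], [0.41, -0.0, 0.06, -0.0, 0], [0.41, -0.0, 0.06, -0.0, 0], [0.41, -0.0, 0.06, -0.0, 0], [0.41, -0.0, 0.06, -0.0, 0], [0.41, -0.0, 0.06, -0.0, 0], [0.41, -0.0, 0.06, -0.0, 0], [0.41, -0.0, 0.06, -0.0, 0], [0.41, -0.0, 0.06, -0.0, 0], [0.41, -0.0, 0.06, -0.0, 0], [0.41, -0.0, 0.06, -0.0, 0]]
```

>>> {"api": "send_rows", "payload": {"steps": [[[0.2,0,0.12,0,0],[0.3,-0.05,0.1,0.003,0],[0.39,-0.05,0.08,0.003,0],[0.39,-0.05,0.07,0.003,0],[0.39,-0.05,0.07,0.003,0],[0.39,-0.05,0.07,0.003,0],[0.39,-0.05,0.07,0.003,0],[0.39,-0.05,0.07,0,0],[0.4,0,0.07,0,0],[0.4,0,0.06,0,0]]]}}

```text
clock: 55.58
position: [460.5, 142.2, 109.7]
ee_rot: [0.998, -0.029, 0.061, 0.007]
contact_force: [-9.5, 2.8, 4.1]
gripper_width: 6.5
```

```bash
python3 - <<'E'
from h import *
st=arm.read_state(); print(R.from_quat(st["ee_rot"]).as_matrix()[:,2].round(4),st["contact_force"])
im,_,W=shot("top"); trayb(W,im)
p=st["position"]; plan([(585.7,143,p[2],-3,0)],step=4.2)
E
```

```text
[ 0.1205 -0.0169 -0.9926] [-9.46472057  2.8113942   4.12949422]
in tray [544.5 239.5] 28.9 148 z [157.2 168.2 172.4]
in tray [543.2 164.8] 29.1 144 z [156.9 167.6 172. ]
in tray [543.1  97.7] 28.8 135 z [156.9 168.6 172.2]
in tray [542.3  31.2] 28.6 123 z [158.6 169.1 172.8]
now [461.1 142.2 109.8] -3.27 w 6.7 tilt 7.01
(585.7, 143, np.float64(109.68395454113974), -3) [[0.41, -0.03, 0.05, -0.0, 0], [0.41, -0.03, 0.05, -0.0, 0], [0.41, -0.03, 0.05, -0.0, 0], [0.41, -0.03, 0.05, -0.0, 0], [0.41, -0.03, 0.05, -0.0, 0], [0.41, -0.03, 0.05, -0.0, 0], [0.41, -0.03, 0.05, -0.0, 0], [0.41, -0.03, 0.05, -0.0, 0], [0.41, -0.03, 0.05, -0.0, 0], [0.41, -0.03, 0.05, -0.0, 0], [0.41, -0.03, 0.05, -0.0, 0], [0.41, -0.03, 0.05, -0.0, 0], [0.41, -0.03, 0.05, -0.0, 0], [0.41, -0.03, 0.05, -0.0, 0], [0.41, -0.03, 0.05, -0.0, 0], [0.41, -0.03, 0.05, -0.0, 0], [0.41, -0.03, 0.05, -0.0, 0], [0.41, -0.03, 0.05, -0.0, 0], [0.41, -0.03, 0.05, -0.0, 0], [0.41, -0.03, 0.05, -0.0, 0], [0.41, -0.03, 0.05, -0.0, 0], [0.41, -0.03, 0.05, -0.0, 0], [0.41, -0.03, 0.05, -0.0, 0], [0.41, -0.03, 0.05, -0.0, 0], [0.41, -0.03, 0.05, -0.0, 0], [0.41, -0.03, 0.05, -0.0, 0], [0.41, -0.03, 0.05, -0.0, 0], [0.41, -0.03, 0.05, -0.0, 0], [0.41, -0.02, 0.05, -0.0, 0], [0.41, -0.02, 0.05, -0.0, 0]]
```

>>> {"api": "send_rows", "payload": {"steps": [[[0.05,-0.2,0.03,-0.004,0],[0.05,-0.25,0.03,-0.004,0],[0.05,-0.25,0.03,-0.004,0],[0.05,-0.25,0.03,-0.004,0],[0.05,-0.25,0.03,-0.004,0]]]}}

```text
clock: 56.05
position: [461.0, 147.2, 109.7]
ee_rot: [0.998, -0.027, 0.057, 0.012]
contact_force: [-1.4, -7.8, 3.7]
gripper_width: 6.5
```

```bash
python3 - <<'E'
from h import *
st=arm.read_state(); print(R.from_quat(st["ee_rot"]).as_matrix()[:,2].round(4),st["contact_force"])
im,_,W=shot("top"); trayb(W,im); plan([])
E
```

```text
[ 0.1125 -0.0274 -0.9933] [-1.36000335 -7.76417334  3.70868182]
in tray [547.9 243.4] 29.0 149 z [157.8 167.7 172. ]
in tray [544.  168.4] 29.2 141 z [159.2 167.9 172.5]
in tray [543.  100.6] 28.8 131 z [158.3 168.4 172.4]
in tray [540.6  34.3] 28.6 120 z [159.1 168.5 172. ]
now [461.  147.3 109.7] -2.98 w 6.8 tilt 6.64
```

>>> {"api": "send_rows", "payload": {"steps": [[[0.3,-0.1,0.05,-0.008,0],[0.4,-0.08,0.05,-0.008,0],[0.45,-0.05,0.05,-0.008,0],[0.45,-0.03,0.05,-0.006,0],[0.45,0,0.05,0,0],[0.45,0,0.05,0,0],[0.45,0,0.05,0,0],[0.45,0,0.05,0,0],[0.45,0,0.05,0,0],[0.45,0,0.05,0,0]]]}}

```text
clock: 56.93
position: [488.7, 142.0, 111.4]
ee_rot: [0.999, -0.021, 0.043, 0.016]
contact_force: [-10.5, 2.0, 5.2]
gripper_width: 6.5
```

>>> {"api": "send_rows", "payload": {"steps": [[[0.45,0,0.05,0,0],[0.45,0,0.05,0,0],[0.45,0,0.05,0,0],[0.45,0,0.05,0,0],[0.45,0,0.05,0,0],[0.45,0,0.05,0,0],[0.45,0,0.05,0,0],[0.45,0,0.05,0,0],[0.45,0,0.05,0,0],[0.45,0,0.05,0,0]]]}}

```text
clock: 57.77
position: [515.8, 139.0, 114.0]
ee_rot: [0.999, -0.025, 0.026, 0.017]
contact_force: [-9.3, 1.2, 5.3]
gripper_width: 6.7
```

```bash
python3 - <<'E'
from h import *
st=arm.read_state(); print(R.from_quat(st["ee_rot"]).as_matrix()[:,2].round(4),st["contact_force"])
im,_,W=shot("top"); trayb(W,im); plan([])
E
```

```text
[ 0.0519 -0.0351 -0.998 ] [-9.29872801  1.18713142  5.31226792]
in tray [603.3 237.2] 29.1 158 z [157.5 167.2 172. ]
in tray [601.9 162.1] 29.3 149 z [157.  166.4 171.7]
in tray [601.8  95.2] 29.4 146 z [156.5 166.7 171.1]
in tray [601.3  28.6] 28.9 137 z [157.6 167.2 172.7]
now [516.4 139.  114. ] -2.86 w 6.7 tilt 3.61
```

>>> {"api": "send_rows", "payload": {"steps": [[[0.5,-0.05,0.05,0,0],[0.5,-0.05,0.05,0,0],[0.5,-0.05,0.05,0,0],[0.5,-0.05,0.05,0,0],[0.5,-0.05,0.05,0,0],[0.5,-0.05,0.05,0,0],[0.5,-0.05,0.05,0,0],[0.5,-0.05,0.05,0,0],[0.5,-0.05,0.05,0,0],[0.5,-0.05,0.05,0,0]]]}}

```text
clock: 58.65
position: [540.4, 136.2, 111.6]
ee_rot: [0.999, -0.027, -0.0, 0.023]
contact_force: [-13.3, 0.1, 6.8]
gripper_width: 7.0
```

>>> {"api": "send_rows", "payload": {"steps": [[[0.5,-0.04,0.05,0,0],[0.5,-0.04,0.05,0,0],[0.5,-0.04,0.05,0,0],[0.5,-0.04,0.05,0,0],[0.5,-0.04,0.05,0,0],[0.5,-0.04,0.05,0,0],[0.5,-0.04,0.05,0,0],[0.5,-0.04,0.05,0,0],[0.5,-0.04,0.05,0,0]]]}}

```text
clock: 59.4
position: [557.2, 134.1, 110.3]
ee_rot: [0.999, -0.024, -0.029, 0.029]
contact_force: [-13.2, -0.3, 8.7]
gripper_width: 6.4
```

>>> {"api": "send_rows", "payload": {"steps": [[[0.5,0,0,0,0],[0.5,0,0,0,0],[0.5,0,0,0,0],[0.5,0,0,0,0]]]}}

```text
clock: 59.73
position: [563.9, 132.3, 108.3]
ee_rot: [0.998, -0.022, -0.043, 0.031]
contact_force: [-10.1, 1.3, 2.8]
gripper_width: 6.3
```

```bash
python3 - <<'E'
from h import *
st=arm.read_state(); print(R.from_quat(st["ee_rot"]).as_matrix()[:,2].round(4),st["contact_force"])
im,_,W=shot("top"); trayb(W,im); plan([])
E
```

```text
[-0.0875 -0.0597 -0.9944] [-10.08706676   1.28908816   2.84418283]
in tray [647.   91.3] 28.0 72 z [157.9 166.1 169.7]
in tray [650.6  25.7] 28.0 78 z [156.3 166.8 170.7]
now [564.7 132.5 108. ] -2.69 w 6.9 tilt 6.04
```

>>> {"api": "send_rows", "payload": {"steps": [[[0.7,0,0.05,0,0],[0.8,0,0.05,0,0],[0.8,0,0.05,0,0],[0.7,0,0.03,0,0],[0.7,0,0,0,0]]]}}

```text
clock: 60.2
position: [575.0, 133.0, 101.6]
ee_rot: [0.997, -0.021, -0.072, 0.032]
contact_force: [-23.1, 3.9, 18.0]
gripper_width: 6.9
```

>>> {"api": "send_rows", "payload": {"steps": [[[0.7,0,0,0,0],[0.7,0,0,0,0],[0.7,0,0,0,0]]]}}

```text
clock: 60.45
position: [575.1, 132.9, 101.6]
ee_rot: [0.995, -0.02, -0.095, 0.034]
contact_force: [-22.7, 3.2, 13.5]
gripper_width: 6.7
```

```bash
sed -i 's/;m\[:145\]=0/;m[:100]=0/' h.py; python3 - <<'E'
from h import *
st=arm.read_state(); print(R.from_quat(st["ee_rot"]).as_matrix()[:,2].round(4),st["contact_force"])
im,_,W=shot("top"); trayb(W,im); plan([(582,141,108,-3,0)])
E
```

```text
[-0.1898 -0.0643 -0.9797] [-22.66883094   3.22261956  13.45187316]
in tray [748.8 281.4] 22.1 54 z [156.2 169.7 180. ]
in tray [660.   92.8] 29.0 122 z [158.3 164.3 168.2]
in tray [662.2  26.2] 29.1 130 z [157.  164.7 168.3]
in tray [576.5 112.8] 17.5 51 z [156.2 163.3 179.1]
now [575.5 132.9 101.6] -2.73 w 6.9 tilt 11.59
(582, 141, 108, -3) [[0.48, -0.78, -0.8, 0.005, 0]]
```

>>> {"api": "send_rows", "payload": {"steps": [[[0,0,0,0,0.4],[0,0,0,0,0.4],[0,0,0,0,0.4],[0,0,0,0,0.4],[-0.6,0.1,-1.5,0,0.4],[-0.8,0.1,-1.8,0,0.4],[-1.2,0.1,-1.8,0,0.4],[-1.5,0,-1.8,0,0.4],[-2,0,-1.5,0,0.4],[-2,0,-1,0,0.4]]]}}

```text
clock: 61.33
position: [516.2, 139.7, 208.7]
ee_rot: [0.994, -0.023, -0.096, 0.036]
contact_force: [1.2, -0.4, -0.9]
gripper_width: 34.4
```

>>> {"api": "send_rows", "payload": {"steps": [[[-2,2,-0.5,0,0.4],[-2,2.5,-0.5,0,0.4],[-2,3,-0.4,0,0.4],[-1,3,-0.4,0,0.4],[0,3,0,0,0.4],[0,3,0,0,0.4],[0,3,0,0,0.4],[0,2,0,0,0.4],[0,0,0,0,0.4],[0,0,0,0,0.4]]]}}

```text
clock: 62.17
position: [442.7, -78.0, 263.8]
ee_rot: [0.996, -0.023, -0.085, 0.035]
contact_force: [1.2, -0.2, 0.4]
gripper_width: 34.1
```

```bash
python3 - <<'E'
from h import *
st=arm.read_state(); print(st["contact_force"].round(1),st["position"].round(0))
im,_,W=shot("top"); trayb(W,im); beakers(W,im)
a=np.radians(YAW); P=W.reshape(-1,3); P=P[~np.isnan(P[:,0])]; d=P[:,:2]-LC
L=np.stack([d[:,0]*np.cos(a)+d[:,1]*np.sin(a)-82.5,-d[:,0]*np.sin(a)+d[:,1]*np.cos(a),P[:,2]],-1)
h=L[(abs(L[:,0])<30)&(abs(L[:,1])<18)&(L[:,2]>108)&(L[:,2]<140)]
print("handle vs home",len(h),np.percentile(h,[2,50,98],axis=0).round(1) if len(h) else "")
for s in (1,-1):
    for off in (-1,1):
        pass
r=L[(L[:,0]>20)&(L[:,0]<50)&(abs(L[:,1])<150)&(L[:,2]>90)&(L[:,2]<100)]
for y in range(-140,150,40):
    t=r[abs(r[:,1]-y)<20]
    if len(t): print("near wall y",y,"x",np.percentile(t[:,0],[5,50,95]).round(1),len(t))
cv2.imwrite("pics/t14.png",cv2.resize(im[80:250,150:320],None,fx=3.5,fy=3.5,interpolation=cv2.INTER_CUBIC))
E
```

```text
[ 1.2 -0.2  0.4] [443. -78. 264.]
in tray [748.5 281.3] 22.1 55 z [155.8 168.7 180.3]
in tray [656.2 234.8] 28.9 134 z [157.6 163.8 167.2]
in tray [657.6 159.3] 29.3 129 z [156.7 163.2 168. ]
in tray [660.2  92.7] 29.2 132 z [157.1 164.  167.6]
in tray [662.   25.8] 28.8 131 z [157.2 163.7 167.6]
handle vs home 43 [[-21.3 -13.2 112.5]
 [ -6.   -9.5 122.4]
 [  7.9  -4.9 126.9]]
near wall y -140 x [29.3 31.8 47.1] 22
near wall y -100 x [26.8 28.5 30.9] 17
near wall y -60 x [25.2 27.3 29.6] 22
near wall y -20 x [22.1 26.4 27.6] 19
near wall y 20 x [23.6 26.1 47.7] 20
near wall y 60 x [21.  23.2 25.3] 25
near wall y 100 x [20.3 22.6 45.5] 17
near wall y 140 x [20.8 32.4 46.2] 26
```

View pics/t14.png

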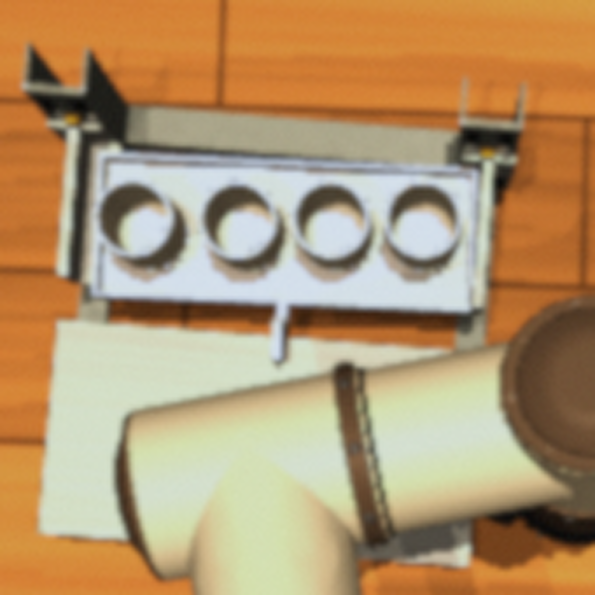

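Picture 13, from above, shows all four beakers upright in the tray. The tray is on both runners against the right end plate, turned about 1.8°. The handle reads about 6 mm short of home and 9 mm across, both inside the limits, and the robot is clear. With the turn budget nearly spent, another blind push would risk the beakers more than it would gain, so I'm handing in.

```bash
python3 -c "
from bench import job
print(job.job_done())"
```

```text
the job is handed in; nothing more can be done
None
```

I handed the job in at about 62 s. The tray finished close to the limits rather than squarely home, so it may or may not pass.

- **Runners:** Both are hooked into their own uprights with the ledges facing inwards. I pressed each down with about 25–30 N, and the last close pictures showed both brass catches out. Web height at the last check was about 1–5 mm low by the side camera, highest at the hook end. I did not re-measure the runners after sliding the tray in.
- **Beakers:** All four stood upright in the tray while it was still on the landing. They were still standing in a row after the slide. I left the bottle, jar, tin and coloured look-alikes alone; I did not re-measure them at the end.
- **Tray:** It is on both runners. Pushing stalled at 23 N with the right side apparently against its end plate.

| Last check of the tray | Measured | Limit |
|---|---|---|
| Handle short of home | about 6 mm | 8 mm |
| Handle across | about 9 mm | 12 mm |
| Tray turned | about 1.8° | 5.7° |

- **Doubt about the reading:** The camera is only good to about 2 mm. Judging by where the runners met the uprights, the tray may be nearer 5 mm short. The left side is not fully against its end plate.
- **Why I stopped there:** My turns were nearly used up, and I judged another push without checking between moves riskier than handing in.

During the run the gripper slowly tilted, by up to about 11°. I levelled it once by pulling the right-hand runner against the landing edge.

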